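# Snap the bar muddler into the drying rail's free clip

### The job

Put the square wooden muddler away to dry. Draw it out of its slanted holder by the narrow waist at its end, which is all of it that can be got hold of, lay it flat on the worktop and let go, then take it again by its square shaft and press the waist gently straight down into the empty spring clip of the rail, knob towards the rail's back board, until it has snapped fully home and the shaft lies level on the front bar. Let go, and leave the two tools in the other clips, the glass cup and the spice jar as they are.

Things in the scene. Friction and masses are not known exactly. Their poses are not given: they have to be found in the camera images.
- muddler: loose light-wood bar muddler, 154 mm long, 90 g. Origin: on its axis, mid-waist; +x along the axis to the knob. Round waist: 14 mm diameter, x -17 to +17 mm. Knob: 20 mm diameter, x +17 to +27. Square shaft: 24 x 24 mm (faces square to y and z), x -127 to -17. Lying flat, its axis is 12 mm above the surface. It starts in the holder; only knob, waist and 10 mm of shaft stick out
- muddler_knob (a point): centre of the knob's end face, x = +27 mm of the muddler
- holder: fixed slanted holder: wooden base 135 (x) x 76 (y) x 10 mm, with a square steel sleeve (28 mm inside, 34 mm outside, 100 mm deep) rising at 35 degrees towards -x. Origin: centre of the underside. Mouth centre x = -37, z = 84 mm; bore axis outward (-0.819, 0, 0.574). The waist starts at x = -60, z = 98 mm. The muddler has 2 mm play a side and comes free after 100 mm along that axis
- rail: fixed drying rail: wooden base 140 (x, -65 to +75 mm) x 185 (y) x 12 mm, origin at its underside; +x points to the wooden back board (face at x = +66 mm, 110 mm high), y along the row of clips. Clip seats: x = +30 mm, 75 mm above the worktop. A steel rest bar along y at x = -55 mm, top 63 mm above the worktop, bears the shafts of clipped tools, which reach out over the front
- clip_a: empty steel spring clip (any of the three places, 60 mm apart, on the rail). Origin: foot of its post, on the 12 mm base plate; axes as the rail's. Two jaws, 16 mm long along x, inner faces at y = +-8.5 mm, hinged along x, spring shut with about 3 N. Their round lips leave a 9.4 mm gap 7 mm above the seat centre; flared guides above open to y = +-14 mm, 15 mm above it
- clip_a_seat (a point): seat centre of the empty clip, 63 mm above its foot, 75 mm above the worktop: the muddler's origin comes here, its +x along the clip's +x. The waist meets the lips when its centre is about 12 mm above the seat, snaps past them with 10 to 16 N, yields suddenly, then bottoms on the post. It cannot go home if it is 9 mm or more off along x
- clip_b_seat (a point): seat centre of the clip that holds the dipper (see the empty clip)
- clip_c_seat (a point): seat centre of the clip that holds the tamper (see the empty clip)
- dipper: loose light-wood honey dipper with a round 24 mm handle and a grooved end, 150 mm, in another clip: leave alone. Origin in the middle of its waist, +x to its knob
- tamper: loose light-wood tamper with a round 24 mm handle and a 38 mm disc at its end, 139 mm, in another clip: leave alone. Origin in the middle of its waist, +x to its knob
- clear_spot (a point): a point on the worktop (z = 0) in the clear between holder and rail, not a target: the muddler can be laid here along world y with room for the gripper; the front of the dish rack is 60 mm beyond it in x
- glass_cup: loose clear glass cup, 72 mm wide, 62 mm tall, standing right of the rail: leave alone. Origin: centre of its underside
- spice_jar: loose spice jar, 47 mm wide, 98 mm tall, standing behind the rail: leave alone. Origin: centre of its underside

How it is judged:
On the way:
1. the muddler lies flat on the worktop, let go (height (world z) of muddler below 0.016 m and angle between muddler's own x axis and vertical between 1.5 and 1.64 rad and contact force between the fingers and muddler below 0.1 N), for 0.2 s.
At the end, for the whole second after the job is handed in: Muddler waist in the empty clip: centre within 11 mm of the seat along x, 4 mm along y, -4 to +3 mm in height; axis within 0.07 rad of the clip's x, knob to the back board; at rest, let go. Dipper and tamper still in their clips within the same offsets (x of muddler in the frame of clip_a_seat between -0.011 and 0.011 m and y of muddler in the frame of clip_a_seat between -0.004 and 0.004 m and z of muddler in the frame of clip_a_seat between -0.004 and 0.003 m and angle between the x axis of muddler and the x axis of clip_a_seat, either way round below 0.07 rad and x of muddler_knob in the frame of clip_a_seat above 0.01 m and linear speed of muddler below 0.02 m/s and x of dipper in the frame of clip_b_seat between -0.011 and 0.011 m and y of dipper in the frame of clip_b_seat between -0.004 and 0.004 m and z of dipper in the frame of clip_b_seat between -0.004 and 0.003 m and x of tamper in the frame of clip_c_seat between -0.011 and 0.011 m and y of tamper in the frame of clip_c_seat between -0.004 and 0.004 m and z of tamper in the frame of clip_c_seat between -0.004 and 0.003 m); the robot touches nothing.
It fails at once if the muddler is forced into the clip or against the rail with more than 40 N (contact force between muddler and clip_a above 40 N or contact force between muddler and rail above 40 N).
It fails at once if the dipper or tamper is moved more than 15 mm (distance of any of dipper, tamper from where it was at the start of the episode above 0.015 m).
It fails at once if the glass cup or spice jar is moved more than 20 mm (distance of any of glass_cup, spice_jar from where it was at the start of the episode above 0.02 m).
It also fails if it takes over 61 s, if anything falls off the work surface, if the arm or the gripper's body presses on something with over 40 N, if the wrist force passes 120 N, or if a joint passes its speed limit or range.

### The arm

A 6-joint arm with a two-finger parallel gripper is mounted at the origin on a cart in front of the work surface, level with it; the furniture and walls round the work are solid. World frame = base frame: x ahead of the robot, y to its left, z up, the work surface at z = 0. Lengths are in m, angles in rad, forces in N, time in s.
With the tool pointing down it reaches from about 0.325 to 0.775 m from the base axis. Payload 5.5 kg.
Tool frame: the origin (TCP) lies on the centre line of the jaws, within the pads' length; the fingertips stand 22 mm ahead of it and the grasp point (between the pads) lies 3 mm ahead of it; z points along the fingers, y is the direction in which the jaws open and shut (so a half turn about z gives the same grasp; the last joint's range is limited). The gripper opens to 85 mm and grips with 20 to 120 N. Pads are 22 mm wide; open, the fingers measure 114 mm over their backs; the gripper's body (76 mm by 85 mm) begins 54 mm behind the grasp point. The pads swing forward as they close: fully open they stand 13 mm farther back than shut.
Start: joints at [1.258, 0.091, 1.231, -0, 1.82, -0.057], TCP at [0.152, 0.58, 0.253] pointing down, gripper open.
Joint ranges: [-2.87, 2.87], [-0.86, 2.18], [0.17, 2.46], [-1.51, 4.65], [0.06, 2.69], [-2.65, 2.65]. Speed limits (rad/s): [2.57, 2.57, 3.01, 3.14, 3.14, 3.14].

### API

Orientations are given as a unit quaternion [w, x, y, z].
In Python, from cell import env gives the robot as it stands. The module is installed in compiled form; this text tells all that it offers.
- The arm moves only by the tool send_rows, never from a script. Its argument "series" is a list that holds one entry, the list of rows, each a list of 4 numbers: the shift along the world's x, y, z scaled (see below), then the turn about the world's z scaled (see below). In form: [[[x, y, z, turn], ...]]. A call has exactly 8 rows; each row is the pose to reach, as a shift and turn from the pose commanded when the call began; what a row does not reach only later rows make up. The controller multiplies each number of a shift by 100 mm and each number of a turn by 0.5 rad. A row lasts 1/10 s, in which the tool goes at most 50 mm and 8.59 degrees, less where a joint would pass 70% of its speed; a pose out of reach is approached as far as the arm can. A call with a number of a shift or a turn outside -1 to 1 is refused whole. A call with a gripper value outside its range is refused whole. "grip" is the opening, from 0 (shut) to 1 (fully open), set as the call begins (left out, the last holds). The fingers move at their own pace and stop on an object; the grip force is fixed at half the most. Time passes only in rows, so rows that repeat a pose let the fingers close, or fill a call up. It gives the time, the measured TCP pose, the force and the opening at its end, in the units of the state.
- env.state(): the state, without advancing time (a new reading comes with each control period).
- env.get_image(name): name is "scene" or "top" or "wrist"; returns a dict with "pixels" (400x640x3 uint8, red, green, blue), "range_z" (400x640 float32, m along the optical axis (not along the pixel's ray), 0 where there is no reading), "vertical_fov" (degrees; the focal length in pixels is half the picture's height over the tangent of half this angle, whatever the lens; pixels are square), "cx", "cy" (the principal point, pixels), "origin" and "attitude" of the camera in the world; the wrist camera has in their place "tool_from_camera" (4x4, takes a point from camera to tool coordinates, whose origin is the TCP and whose axes are the flange's). Camera axes: x right, y up, looking along -z (the intrinsics and any distortion apply to the point x, -y, -z); pixel columns grow to the right and rows downward; lengths in m; the calibration is good to about 2 mm. A picture is of the moment at which its call begins: read the wrist's pose just before it.
- env.finish_job(): hands the job in, once; it reports no verdict.
The state is a dict: "time": time; "qpos": joint angles; "joint_velocities": joint speeds; "effort": joint torques, N m; "ee_pos": TCP position; "ee_rot": TCP orientation; "ft_force": force on the tool from outside, world axes, zero at the start; "moment": the same for the moment, N m; "width": finger opening in m.
Only numpy, scipy, OpenCV 4.12 (cv2) and the standard library are available. Lean on these libraries where they do the work, as an engineer would, in place of code of your own. Each camera call takes 0.05 s, during which the arm holds its last target.

## Working session

There is one attempt and no reset: what is moved stays moved. The work goes in short steps, Python scripts to look and compute and a tool call to move; the robot and the scene stay as the last step left them, time stands still between calls to the robot, and variables do not carry over. Pictures are saved under pics/ and viewed, and the job is handed in when it is done.

Besides the shell and the picture viewer there is one more tool, called after "Request:" as name([rows], argument=value, ...), one row to a line, values as JSON. send_rows: Moves the arm, as the interface text tells. Shifts and turns lie within -1 to 1; 1 stands for 100 mm of shift or 0.5 rad of turn. Its arguments: {"type":"object","properties":{"series":{"type":"array"},"grip":{"type":"number"}},"required":["series"]}

```bash
ls; mkdir -p pics; python3 - <<'E'
from cell import env
import cv2,numpy as np,pickle
print(env.state())
for n in ("scene","top","wrist"):
    d=env.get_image(n); cv2.imwrite(f"pics/{n}0.png",d["pixels"][...,::-1]); pickle.dump(d,open(f"{n}0.pkl","wb"))
    print(n,{k:v for k,v in d.items() if k not in("pixels","range_z")})
print(env.state()["time"])
E
```

```text
pics
{'time': 0.0, 'qpos': array([ 1.25832448e+00,  9.18443268e-02,  1.23191491e+00,  7.71350733e-06,
        1.81979255e+00, -5.66839802e-02]), 'joint_velocities': array([-0.00122166, -0.00031915,  0.00192309, -0.00173204,  0.00082052,
        0.00054205]), 'effort': array([-6.51518676e-04, -4.58713996e+01, -4.18034935e+01, -1.64533990e-04,
        1.09565732e-02,  2.67445415e-05]), 'ee_pos': array([0.15171873, 0.58024586, 0.25214314]), 'ee_rot': array([-1.83456883e-04,  1.27544559e-01,  9.91832358e-01, -9.62242342e-04]), 'ft_force': array([-0.18503025,  0.25019776,  0.08972173]), 'moment': array([ 0.02531787, -0.01772275,  0.02401169]), 'width': 0.0853518550454421}
scene {'vertical_fov': 57.28235981900976, 'cx': 320.7718773126504, 'cy': 201.91415026787894, 'origin': array([0.12719828, 0.32913286, 0.91057231]), 'attitude': array([-0.32576007, -0.12591116,  0.31495338,  0.88251409])}
top {'vertical_fov': 54.03046337738005, 'cx': 313.90647424916864, 'cy': 200.5834562348932, 'origin': array([ 0.29586006, -0.18318893,  1.50476989]), 'attitude': array([ 0.70429715,  0.07208424, -0.07276584, -0.70247741])}
wrist {'vertical_fov': 69.15830582444796, 'cx': 315.70982663874395, 'cy': 198.8774200344648, 'tool_from_camera': array([[-6.59127920e-04,  9.54542734e-01,  2.98073371e-01,
         7.69256314e-02],
       [ 9.99999405e-01,  8.88101434e-04, -6.32740999e-04,
         3.97757807e-04],
       [-8.68697711e-04,  2.98072777e-01, -9.54542752e-01,
        -1.19980400e-01],
       [ 0.00000000e+00,  0.00000000e+00,  0.00000000e+00,
         1.00000000e+00]])}
0.15
```

View pics/scene0.png

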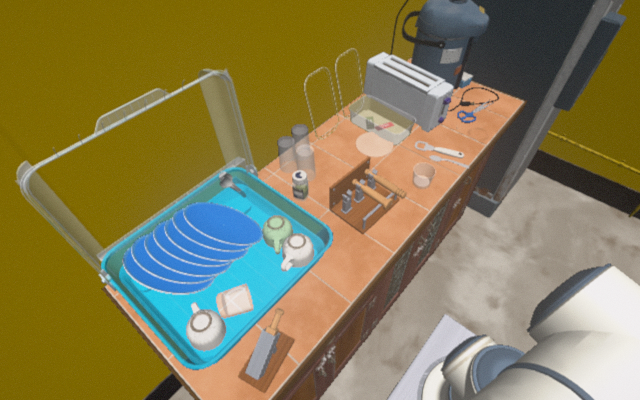

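View pics/top0.png

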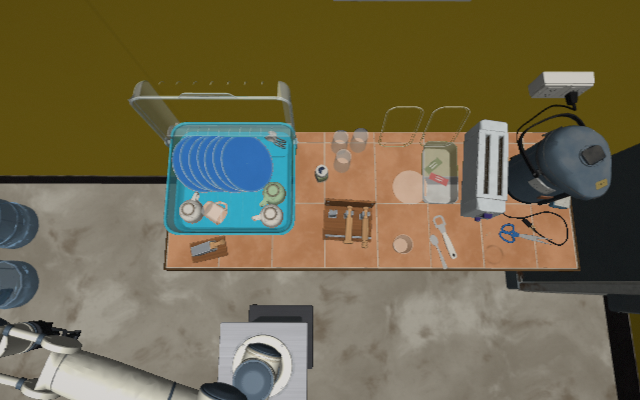

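View pics/wrist0.png

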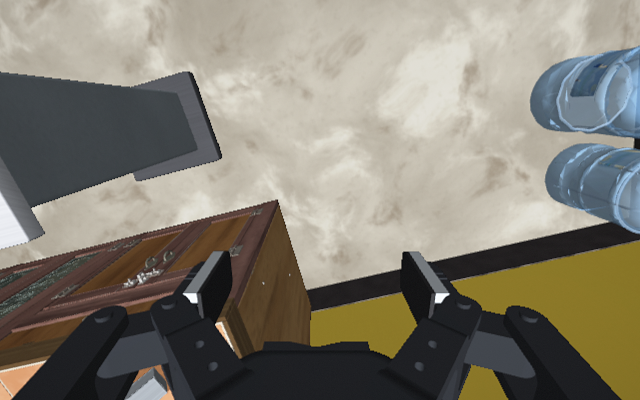

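The scene view shows the holder with the muddler at about (262,355) and the rail at about (365,195). In the top view they are at (209,248) and (348,223), and the leftmost clip, near (333,213), looks empty. I'll crop in and convert these to points.

```bash
cat > h.py <<'E'
import numpy as np,cv2,pickle
from scipy.spatial.transform import Rotation as R
def q2m(q): return R.from_quat([q[1],q[2],q[3],q[0]]).as_matrix()
def cam(d,st=None):
    if "origin" in d: return q2m(d["attitude"]),np.array(d["origin"])
    T=np.array(d["tool_from_camera"]);Rt=q2m(st["ee_rot"])
    return Rt@T[:3,:3], Rt@T[:3,3]+st["ee_pos"]
def f(d): return 200/np.tan(np.radians(d["vertical_fov"])/2)
def ray(d,u,v,st=None):
    Rm,o=cam(d,st); u=np.asarray(u,float);v=np.asarray(v,float)
    c=np.stack([(u-d["cx"])/f(d),-(v-d["cy"])/f(d),-np.ones_like(u)],-1)
    return o,c@Rm.T
def onz(d,u,v,z,st=None):
    o,r=ray(d,u,v,st); return o+r*((z-o[2])/r[...,2])[...,None]
def cloud(d,st=None):
    v,u=np.mgrid[0:400,0:640]; o,r=ray(d,u,v,st)
    P=o+r*d["range_z"][...,None]; P[d["range_z"]==0]=np.nan; return P
def proj(d,P,st=None):
    Rm,o=cam(d,st); c=(np.asarray(P)-o)@Rm
    return np.stack([d["cx"]+f(d)*c[...,0]/-c[...,2], d["cy"]-f(d)*c[...,1]/-c[...,2]],-1)
E
python3 - <<'E'
from h import *
t=pickle.load(open("top0.pkl","rb"));s=pickle.load(open("scene0.pkl","rb"))
cv2.imwrite("pics/a.png",cv2.resize(t["pixels"][170:280,150:290,::-1],None,fx=5,fy=5,interpolation=2))
cv2.imwrite("pics/b.png",cv2.resize(t["pixels"][180:270,300:420,::-1],None,fx=6,fy=6,interpolation=2))
cv2.imwrite("pics/c.png",cv2.resize(s["pixels"][150:250,310:430,::-1],None,fx=6,fy=6,interpolation=2))
cv2.imwrite("pics/d.png",cv2.resize(s["pixels"][300:400,220:320,::-1],None,fx=6,fy=6,interpolation=2))
for d,n in((t,"top"),(s,"scene")):
    P=cloud(d)
    for u,v in ([(209,248),(225,237),(333,213),(348,223),(322,172),(402,243),(280,265),(250,250),(310,245)] if n=="top" else [(262,355),(279,315),(365,195),(346,209),(300,260)]):
        print(n,u,v,P[v,u].round(4),onz(d,u,v,0).round(3))
E
```

```text
top 209 248 [0.4146 0.19   0.0984] [0.423 0.216 0.   ]
top 225 237 [ 0.4657  0.1581 -0.0045] [0.465 0.157 0.   ]
top 333 213 [ 0.5477 -0.2552  0.0696] [ 0.56  -0.259  0.   ]
top 348 223 [ 0.5081 -0.309   0.0846] [ 0.521 -0.317  0.   ]
top 322 172 [ 0.6964 -0.214   0.1012] [ 0.725 -0.216  0.   ]
top 402 243 [ 0.4433 -0.521   0.0059] [ 0.444 -0.522  0.   ]
top 280 265 [ 0.3598 -0.0557 -0.0084] [ 0.359 -0.056  0.   ]
top 250 250 [ 0.4158  0.0594 -0.0013] [0.416 0.059 0.   ]
top 310 245 [ 0.4353 -0.1697  0.0009] [ 0.435 -0.17   0.   ]
scene 262 355 [0.405  0.2295 0.0696] [0.428 0.221 0.   ]
scene 279 315 [0.4259 0.1492 0.1112] [0.467 0.124 0.   ]
scene 365 195 [ 0.537  -0.34    0.0091] [ 0.541 -0.347  0.   ]
scene 346 209 [ 0.5413 -0.2455  0.0236] [ 0.552 -0.261  0.   ]
scene 300 260 [5.027e-01 1.000e-04 7.650e-02] [ 0.537 -0.03   0.   ]
```

View pics/b.png

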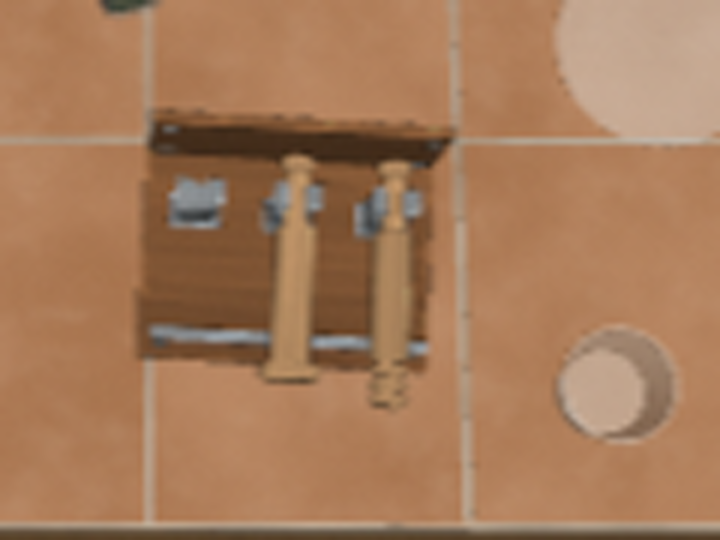

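View pics/c.png

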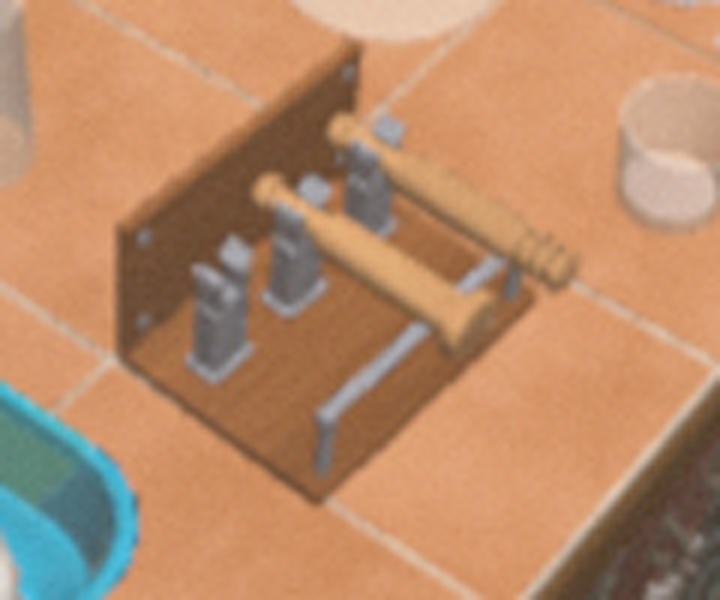

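View pics/a.png

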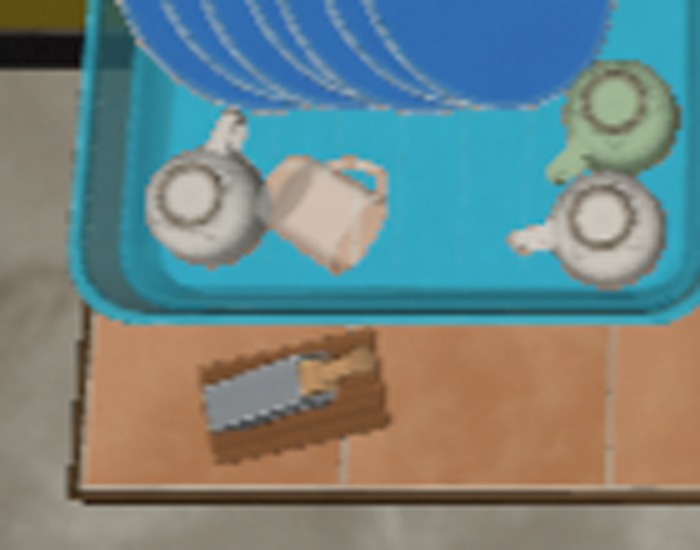

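View pics/d.png

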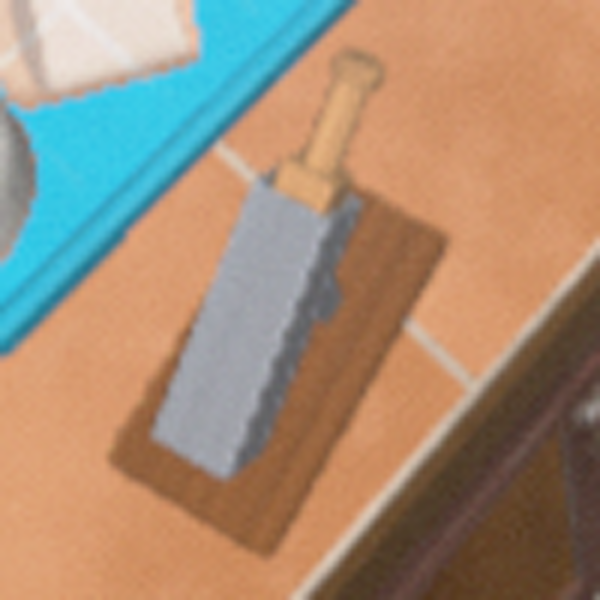

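```bash
python3 - <<'E'
from h import *
t=pickle.load(open("top0.pkl","rb"));s=pickle.load(open("scene0.pkl","rb"))
c=np.array([(198,370),(372,332),(390,425),(218,463)])/5+[150,170]-.5
P=onz(t,c[:,0],c[:,1],.01);print("holder top",P.round(4),np.linalg.norm(np.diff(P,axis=0),axis=1))
c=np.array([(110,458),(357,185),(447,237),(270,556)])/6+[220,300]-.5
P=onz(s,c[:,0],c[:,1],.01);print("holder scene",P.round(4),np.linalg.norm(np.diff(P,axis=0),axis=1))
# waist & knob in scene
c=np.array([(356,75),(333,130),(306,185)])/6+[220,300]-.5
print(onz(s,c[:,0],c[:,1],.1117),onz(s,c[:,0],c[:,1],.098))
# rail base corners z .012: left top-hidden; bottom left, bottom right
c=np.array([(152,110),(450,130)])/6+[300,180]-.5
P=onz(t,c[:,0],c[:,1],.11);print("board top",P.round(4))
c=np.array([(137,355),(428,370)])/6+[300,180]-.5
P=onz(t,c[:,0],c[:,1],.012);print("base front",P.round(4))
c=np.array([(120,352),(318,498),(533,298)])/6+[310,150]-.5
P=onz(s,c[:,0],c[:,1],.012);print("base scene",P.round(4))
P=cloud(t)
for v in range(225,245,2): print(v,P[v,260].round(3),P[v,280].round(3))
E
```

```text
holder top [[0.4389 0.2901 0.01  ]
 [0.4683 0.1592 0.01  ]
 [0.3978 0.1421 0.01  ]
 [0.369  0.2703 0.01  ]] [0.13416541 0.07254669 0.13141921]
holder scene [[0.4332 0.2906 0.01  ]
 [0.4358 0.1543 0.01  ]
 [0.3928 0.1455 0.01  ]
 [0.3617 0.2741 0.01  ]] [0.13633004 0.04388853 0.13230057]
[[0.43103702 0.14453887 0.1117    ]
 [0.42243935 0.16521727 0.1117    ]
 [0.41523381 0.18619233 0.1117    ]] [[0.4362476  0.14137323 0.098     ]
 [0.42750249 0.16240625 0.098     ]
 [0.42017338 0.18374102 0.098     ]]
board top [[ 0.5965 -0.2239  0.11  ]
 [ 0.5846 -0.4042  0.11  ]]
base front [[ 0.4584 -0.2167  0.012 ]
 [ 0.4494 -0.4013  0.012 ]]
base scene [[ 0.5884 -0.2223  0.012 ]
 [ 0.4538 -0.2145  0.012 ]
 [ 0.444  -0.3919  0.012 ]]
225 [0.506 0.018 0.042] [ 0.507 -0.057  0.038]
227 [0.498 0.018 0.042] [ 0.497 -0.058  0.054]
229 [0.49  0.016 0.052] [ 0.489 -0.059  0.058]
231 [0.48  0.014 0.067] [ 0.479 -0.06   0.077]
233 [0.467 0.008 0.113] [ 0.468 -0.063  0.11 ]
235 [0.473 0.022 0.004] [ 0.474 -0.054 -0.002]
237 [ 0.466  0.023 -0.004] [ 0.466 -0.054  0.001]
239 [ 0.458  0.023 -0.002] [ 0.458 -0.055  0.001]
241 [ 0.45   0.023 -0.003] [ 0.451 -0.054 -0.008]
243 [0.442 0.022 0.   ] [ 0.443 -0.054 -0.004]
```

Request:
send_rows([
  [[0.07, -0.1, 0, -0.05], [0.14, -0.21, 0, -0.11], [0.21, -0.32, 0, -0.16], [0.28, -0.42, 0, -0.22], [0.35, -0.53, 0, -0.27], [0.42, -0.64, 0, -0.33], [0.49, -0.74, 0, -0.38], [0.55, -0.84, 0, -0.44]],
], grip=1)

```text
time: 0.95
ee_pos: [0.2075, 0.4956, 0.2533]
ee_rot: [0.0, 0.237, 0.972, 0.0]
ft_force: [0.2, -0.9, -1.1]
width: 0.0851
```

Request:
send_rows([
  [[0.07, -0.1, 0, -0.05], [0.14, -0.21, 0, -0.11], [0.21, -0.32, 0, -0.16], [0.28, -0.42, 0, -0.22], [0.35, -0.53, 0, -0.27], [0.42, -0.64, 0, -0.33], [0.49, -0.74, 0, -0.38], [0.55, -0.84, 0, -0.44]],
])

```text
time: 1.75
ee_pos: [0.2624, 0.4116, 0.2533]
ee_rot: [0.0, 0.342, 0.94, 0.0]
ft_force: [0.0, -0.0, -0.5]
width: 0.0855
```

Request:
send_rows([
  [[0.07, -0.1, 0, -0.05], [0.14, -0.21, 0, -0.11], [0.21, -0.32, 0, -0.16], [0.28, -0.42, 0, -0.22], [0.35, -0.53, 0, -0.27], [0.42, -0.64, 0, -0.33], [0.49, -0.74, 0, -0.38], [0.55, -0.84, 0, -0.44]],
])

```text
time: 2.55
ee_pos: [0.3174, 0.3276, 0.2533]
ee_rot: [-0.0, 0.443, 0.896, -0.0]
ft_force: [1.0, -0.5, -0.6]
width: 0.0854
```

Request:
send_rows([
  [[0.07, -0.1, 0, -0.05], [0.14, -0.21, 0, -0.11], [0.21, -0.32, 0, -0.16], [0.28, -0.42, 0, -0.22], [0.35, -0.53, 0, -0.27], [0.42, -0.64, 0, -0.33], [0.49, -0.74, 0, -0.38], [0.55, -0.84, 0, -0.44]],
])

```text
time: 3.35
ee_pos: [0.3724, 0.2436, 0.2533]
ee_rot: [0.0, 0.539, 0.842, -0.0]
ft_force: [-0.5, 0.0, 0.2]
width: 0.0851
```

Request:
send_rows([
  [[0.07, -0.1, 0, -0.05], [0.14, -0.21, 0, -0.11], [0.21, -0.32, 0, -0.16], [0.28, -0.42, 0, -0.22], [0.35, -0.53, 0, -0.27], [0.42, -0.64, 0, -0.33], [0.52, -0.8, 0, -0.41], [0.55, -0.84, 0, -0.44]],
])

```text
time: 4.15
ee_pos: [0.4276, 0.159, 0.2532]
ee_rot: [0.0, 0.629, 0.778, -0.0]
ft_force: [-0.3, 0.9, -0.5]
width: 0.0855
```

```bash
cat >> h.py <<'E'
def snap(env,tag,names=("wrist",)):
    out=[]
    for n in names:
        st=env.state(); d=env.get_image(n); pickle.dump((d,st),open(f"{n}_{tag}.pkl","wb"))
        cv2.imwrite(f"pics/{n}_{tag}.png",d["pixels"][...,::-1]); out.append((d,st))
    s=env.state(); print("t",round(s["time"],2),"pos",s["ee_pos"].round(4),"yaw",np.degrees(np.arctan2(*q2m(s["ee_rot"])[1::-1,0])).round(2),"q",s["qpos"].round(2),"F",s["ft_force"].round(1),"w",round(s["width"],4))
    return out
E
python3 -c "
from h import *
from cell import env
snap(env,'1')"
```

```text
t 4.2 pos [0.4276 0.1591 0.2531] yaw 102.1 q [ 0.28 -0.3   1.59 -0.    1.85  0.07] F [ 0.   0.2 -0.7] w 0.0854
```

View pics/wrist_1.png

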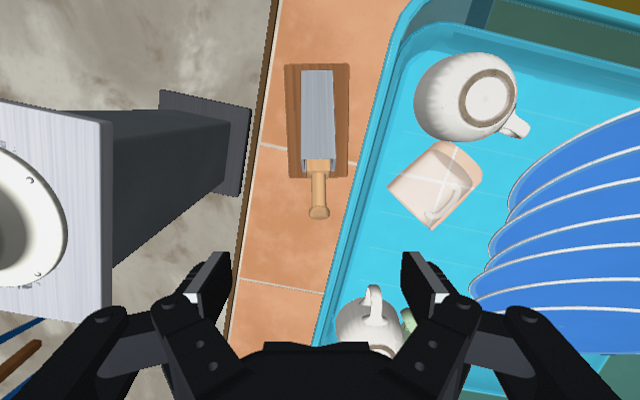

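The wrist view shows the muddler's knob at about (319,212), its waist at about (319,188) and the sleeve mouth at row 160. Next I'll measure the edges and depth.

```bash
python3 - <<'E'
from h import *
d,st=pickle.load(open("wrist_1.pkl","rb"))
hsv=cv2.cvtColor(d["pixels"],cv2.COLOR_RGB2HSV)
P=cloud(d,st)
for v in range(156,224,3):
    row=hsv[v,295:345]
    # height mask above base
    z=P[v,295:345,2]; m=np.where(z>.075)[0]+295
    if len(m): print(v,m.min(),m.max(),len(m),P[v,m].mean(0).round(4), hsv[v,(m.min()+m.max())//2])
cv2.imwrite("pics/e.png",cv2.resize(d["pixels"][50:230,260:380,::-1],None,fx=3.3,fy=3.3,interpolation=2))
print(proj(d,np.array([[.432,.157,.098],[.4275,.162,.098]]),st))
E
```

```text
156 300 335 35 [0.4219 0.1921 0.0967] [105  20 177]
159 301 335 32 [0.4228 0.1885 0.0916] [ 13  72 198]
162 301 334 31 [0.4228 0.1856 0.0921] [ 15 106 218]
165 301 334 32 [0.4238 0.1828 0.0925] [ 15 106 219]
168 302 334 31 [0.425  0.1801 0.0927] [ 15 105 220]
171 306 329 24 [0.425  0.1775 0.095 ] [ 15 107 198]
174 307 329 22 [0.4265 0.174  0.0917] [ 16 102 228]
177 308 328 21 [0.4269 0.171  0.0917] [ 16 103 228]
180 312 325 14 [0.4277 0.1695 0.0977] [ 16 104 228]
183 312 325 14 [0.4282 0.1671 0.0997] [ 16 102 228]
186 312 325 14 [0.4288 0.1645 0.1009] [ 16 103 228]
189 312 325 14 [0.4293 0.1621 0.1031] [ 16 103 228]
192 312 325 14 [0.4298 0.1596 0.1048] [ 16 103 228]
195 312 325 14 [0.4303 0.1572 0.1067] [ 16 102 227]
198 312 325 14 [0.4308 0.1549 0.1087] [ 16 103 227]
201 312 325 14 [0.4313 0.1524 0.1101] [ 16 103 228]
204 312 325 14 [0.4318 0.1501 0.112 ] [ 16 102 230]
207 310 327 17 [0.4319 0.1482 0.1154] [ 15 108 206]
210 309 328 20 [0.4326 0.146  0.1174] [ 15 107 196]
213 309 344 22 [0.4348 0.1436 0.1179] [ 15 106 173]
216 309 344 22 [0.4362 0.1402 0.1161] [ 15 106 178]
219 343 344 2 [0.4588 0.1398 0.111 ] [ 97  78 164]
222 342 344 3 [0.4589 0.137  0.1118] [ 95 172 182]
[[320.070598   193.05311027]
 [316.67782153 187.34503801]]
```

View pics/e.png

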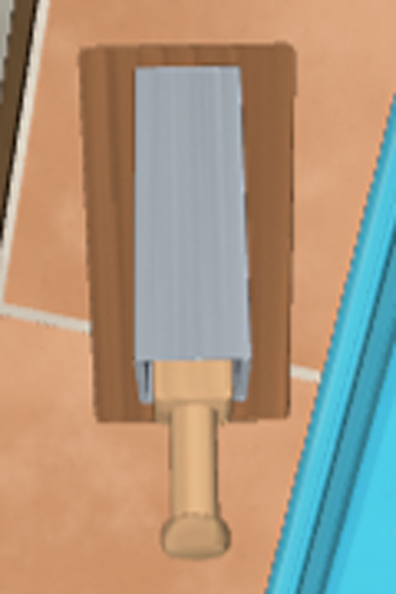

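```bash
python3 - <<'E'
from h import *
d,st=pickle.load(open("wrist_1.pkl","rb"))
P=cloud(d,st)
for v in (120,150,180,210,240):
    print(v,[tuple(P[v,u].round(3)) for u in range(330,410,6)])
E
```

```text
120 [(np.float64(0.427), np.float64(0.226), np.float64(0.075)), (np.float64(0.438), np.float64(0.226), np.float64(0.009)), (np.float64(0.445), np.float64(0.228), np.float64(0.01)), (np.float64(0.453), np.float64(0.229), np.float64(-0.0)), (np.float64(0.461), np.float64(0.231), np.float64(-0.003)), (np.float64(0.468), np.float64(0.232), np.float64(-0.001)), (np.float64(0.475), np.float64(0.234), np.float64(-0.002)), (np.float64(0.461), np.float64(0.235), np.float64(0.113)), (np.float64(0.466), np.float64(0.236), np.float64(0.113)), (np.float64(0.483), np.float64(0.238), np.float64(0.06)), (np.float64(0.492), np.float64(0.239), np.float64(0.049)), (np.float64(0.5), np.float64(0.241), np.float64(0.044)), (np.float64(0.505), np.float64(0.242), np.float64(0.047)), (np.float64(0.512), np.float64(0.243), np.float64(0.045))]
150 [(np.float64(0.433), np.float64(0.199), np.float64(0.092)), (np.float64(0.446), np.float64(0.191), np.float64(0.009)), (np.float64(0.454), np.float64(0.192), np.float64(0.009)), (np.float64(0.462), np.float64(0.193), np.float64(-0.001)), (np.float64(0.47), np.float64
[... 2349 characters left out ...]
at64(0.462), np.float64(0.119), np.float64(0.114)), (np.float64(0.479), np.float64(0.097), np.float64(0.061)), (np.float64(0.488), np.float64(0.095), np.float64(0.053)), (np.float64(0.498), np.float64(0.093), np.float64(0.044)), (np.float64(0.505), np.float64(0.095), np.float64(0.044)), (np.float64(0.512), np.float64(0.096), np.float64(0.045)), (np.float64(0.519), np.float64(0.098), np.float64(0.045)), (np.float64(0.527), np.float64(0.099), np.float64(0.045)), (np.float64(0.534), np.float64(0.101), np.float64(0.045)), (np.float64(0.541), np.float64(0.102), np.float64(0.044)), (np.float64(0.548), np.float64(0.105), np.float64(0.046)), (np.float64(0.555), np.float64(0.106), np.float64(0.046))]
```

```bash
python3 - <<'E'
from h import *
d,st=pickle.load(open("wrist_1.pkl","rb"))
P=cloud(d,st); Rt=q2m(st["ee_rot"]); Q=(P-st["ee_pos"])@Rt
v,u=np.mgrid[0:400,0:640]
m=(np.abs(Q[...,2])<.09)&(v>245)
for zb in np.arange(-.06,.03,.006):
    for sgn in(1,-1):
        k=m&(Q[...,2]>=zb)&(Q[...,2]<zb+.006)&(sgn*Q[...,1]>0)
        if k.sum()>3: print(f"z {zb:.3f} side {sgn} n {k.sum()} y {np.nanmin(Q[k][:,1]):.4f} {np.nanmax(Q[k][:,1]):.4f} x {np.nanmin(Q[k][:,0]):.4f} {np.nanmax(Q[k][:,0]):.4f}")
# rim front edge
W=P
m=(W[...,2]>.108)&(W[...,2]<.118)&(u>330)&(v<230)
for y0 in np.arange(.11,.24,.02):
    k=m&(np.abs(W[...,1]-y0)<.006); print(y0.round(3),k.sum(),W[k][:,0].min().round(4) if k.any() else None,W[k][:,0].max().round(4) if k.any() else None, W[k][:,2].max().round(4) if k.any() else None)
E
```

```text
z -0.060 side 1 n 3661 y 0.0002 0.0726 x -0.0071 0.0192
z -0.060 side -1 n 3747 y -0.0737 -0.0001 x -0.0070 0.0192
z -0.054 side 1 n 2403 y 0.0002 0.0730 x -0.0112 0.0192
z -0.054 side -1 n 2435 y -0.0748 -0.0001 x -0.0112 0.0190
z -0.048 side 1 n 3628 y 0.0316 0.0741 x -0.0118 0.0174
z -0.048 side -1 n 3624 y -0.0754 -0.0330 x -0.0118 0.0176
z -0.042 side 1 n 1442 y 0.0368 0.0741 x -0.0122 0.0152
z -0.042 side -1 n 1445 y -0.0750 -0.0379 x -0.0117 0.0153
z -0.036 side 1 n 404 y 0.0422 0.0685 x 0.0069 0.0151
z -0.036 side -1 n 397 y -0.0725 -0.0432 x 0.0068 0.0151
z -0.030 side 1 n 455 y 0.0416 0.0534 x -0.0008 0.0128
z -0.030 side -1 n 460 y -0.0541 -0.0424 x -0.0006 0.0127
z -0.024 side 1 n 467 y 0.0417 0.0562 x -0.0101 0.0126
z -0.024 side -1 n 461 y -0.0569 -0.0427 x -0.0098 0.0128
z -0.018 side 1 n 448 y 0.0416 0.0560 x -0.0103 0.0125
z -0.018 side -1 n 456 y -0.0571 -0.0426 x -0.0102 0.0128
z -0.012 side 1 n 409 y 0.0416 0.0563 x -0.0104 0.0127
z -0.012 side -1 n 398 y -0.0570 -0.0426 x -0.0108 0.0128
z -0.006 side 1 n 345 y 0.0417 0.0561 x -0.0104 0.0126
z -0.006 side -1 n 353 y -0.0571 -0.0428 x -0.0101 0.0128
z -0.000 side 1 n 269 y 0.0415 0.0551 x -0.0096 0.0124
z -0.000 side -1 n 271 y -0.0558 -0.0428 x -0.0102 0.0126
z 0.006 side 1 n 77 y 0.0417 0.0431 x -0.0099 0.0113
z 0.006 side -1 n 76 y -0.0437 -0.0429 x -0.0098 0.0112
0.11 0 None None None
0.13 56 0.4579 0.4671 0.1158
0.15 167 0.458 0.5459 0.1155
0.17 759 0.4579 0.668 0.1173
0.19 354 0.458 0.6768 0.118
0.21 274 0.458 0.6557 0.118
0.23 575 0.4581 0.6528 0.118
```

Request:
send_rows([
  [[0, 0.01, -0.05, 0], [0, 0.01, -0.15, 0], [0, 0.01, -0.3, 0], [0, 0.01, -0.45, 0], [0, 0.01, -0.6, 0], [0, 0.01, -0.75, 0], [0, 0.01, -0.87, 0], [0, 0.01, -0.95, 0]],
], grip=0.28)

```text
time: 5.0
ee_pos: [0.4264, 0.1614, 0.1566]
ee_rot: [-0.0, 0.627, 0.779, -0.001]
ft_force: [0.5, 0.4, -0.3]
width: 0.0239
```

```bash
python3 - <<'E'
from h import *
from cell import env
(d,st),=snap(env,'2')
P=cloud(d,st); Rt=q2m(st["ee_rot"]); Q=(P-st["ee_pos"])@Rt
v,u=np.mgrid[0:400,0:640]
for zb in np.arange(-.03,.03,.005):
    for sgn in(1,-1):
        k=(Q[...,2]>=zb)&(Q[...,2]<zb+.005)&(sgn*Q[...,1]>0.008)&(abs(Q[...,1])<.05)
        if k.sum()>3: print(f"z {zb:.3f} side {sgn} n {k.sum()} |y| {np.nanmin(abs(Q[k][:,1])):.4f} {np.nanmax(abs(Q[k][:,1])):.4f} x {np.nanmin(Q[k][:,0]):.4f} {np.nanmax(Q[k][:,0]):.4f}")
E
```

```text
t 5.05 pos [0.4261 0.1613 0.1557] yaw 102.32 q [ 0.29 -0.3   1.77 -0.    1.68  0.07] F [ 0.3  0.4 -1.4] w 0.024
z -0.030 side 1 n 726 |y| 0.0126 0.0447 x -0.0111 0.0153
z -0.030 side -1 n 738 |y| 0.0134 0.0461 x -0.0119 0.0151
z -0.025 side 1 n 516 |y| 0.0129 0.0419 x -0.0110 0.0150
z -0.025 side -1 n 502 |y| 0.0139 0.0439 x -0.0115 0.0155
z -0.020 side 1 n 221 |y| 0.0114 0.0326 x -0.0093 0.0143
z -0.020 side -1 n 235 |y| 0.0124 0.0321 x -0.0095 0.0144
z -0.015 side 1 n 286 |y| 0.0113 0.0180 x -0.0101 0.0126
z -0.015 side -1 n 283 |y| 0.0123 0.0192 x -0.0103 0.0129
z -0.010 side 1 n 200 |y| 0.0112 0.0252 x -0.0103 0.0126
z -0.010 side -1 n 199 |y| 0.0124 0.0260 x -0.0103 0.0128
z -0.005 side 1 n 200 |y| 0.0113 0.0252 x -0.0100 0.0127
z -0.005 side -1 n 195 |y| 0.0124 0.0261 x -0.0104 0.0126
z 0.000 side 1 n 176 |y| 0.0113 0.0250 x -0.0100 0.0125
z 0.000 side -1 n 178 |y| 0.0123 0.0262 x -0.0107 0.0124
z 0.005 side 1 n 168 |y| 0.0113 0.0253 x -0.0103 0.0127
z 0.005 side -1 n 165 |y| 0.0124 0.0261 x -0.0096 0.0125
z 0.010 side 1 n 137 |y| 0.0113 0.0249 x -0.0088 0.0124
z 0.010 side -1 n 138 |y| 0.0124 0.0261 x -0.0087 0.0126
z 0.015 side 1 n 87 |y| 0.0113 0.0229 x -0.0102 0.0124
z 0.015 side -1 n 84 |y| 0.0124 0.0241 x -0.0099 0.0125
z 0.020 side -1 n 6 |y| 0.0125 0.0126 x 0.0064 0.0103
```

View pics/wrist_2.png

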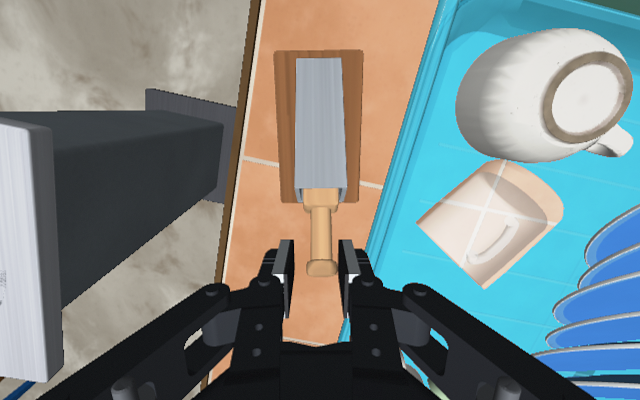

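```bash
python3 - <<'E'
from h import *
d,st=pickle.load(open("wrist_2.pkl","rb"))
P=cloud(d,st); Rt=q2m(st["ee_rot"]); Q=(P-st["ee_pos"])@Rt
for v in range(184,278,5):
    r=Q[v,285:352]; m=np.where((P[v,285:352,2]>.078)&(abs(r[:,1])<.02)&(r[:,2]>.02))[0]
    if len(m): print(v,m.min()+285,m.max()+285,"tool y",r[m,1].min().round(4),r[m,1].max().round(4),"x mean",r[m,0].mean().round(4),"z top",P[v,285+m,2].max().round(4))
print(st["ee_pos"])
m=(P[...,2]>.107)&(P[...,2]<.12)&(P[...,0]>.445)&(abs(P[...,1]-.16)<.03)
print("rim x",P[m][:,0].min(),"tool y",Q[m][:,1].min())
E
```

```text
184 294 346 tool y -0.0143 0.0188 x mean 0.0308 z top 0.0984
189 295 346 tool y -0.0139 0.0194 x mean 0.0261 z top 0.0943
194 296 344 tool y -0.0139 0.019 x mean 0.0227 z top 0.0953
199 303 338 tool y -0.0088 0.0143 x mean 0.0206 z top 0.0978
204 303 337 tool y -0.0089 0.0136 x mean 0.0173 z top 0.0981
209 304 336 tool y -0.0087 0.0137 x mean 0.0121 z top 0.0957
214 311 330 tool y -0.0036 0.0092 x mean 0.0101 z top 0.0982
219 311 330 tool y -0.0036 0.0091 x mean 0.0075 z top 0.0997
224 311 330 tool y -0.0036 0.009 x mean 0.0046 z top 0.1015
229 311 330 tool y -0.0036 0.009 x mean 0.0018 z top 0.1033
234 311 331 tool y -0.0036 0.0097 x mean -0.0009 z top 0.1054
239 293 338 tool y -0.0126 0.0114 x mean -0.0023 z top 0.1364
244 293 331 tool y -0.0125 0.0096 x mean -0.0055 z top 0.1361
249 311 331 tool y -0.0035 0.0095 x mean -0.0088 z top 0.1113
254 311 331 tool y -0.0035 0.0094 x mean -0.0115 z top 0.1122
259 311 331 tool y -0.0035 0.0093 x mean -0.0134 z top 0.1155
264 306 336 tool y -0.0067 0.0126 x mean -0.0154 z top 0.1192
269 306 336 tool y -0.0067 0.0124 x mean -0.0178 z top 0.1208
274 307 335 tool y -0.006 0.0119 x mean -0.0213 z top 0.1206
[0.42637064 0.16140703 0.1565711 ]
rim x 0.45786773477506043 tool y 0.030605136796374926
```

Request:
send_rows([
  [[0.02, -0.04, 0, 0], [0.03, -0.04, 0, 0], [0.03, -0.04, -0.05, 0], [0.03, -0.04, -0.1, 0], [0.03, -0.04, -0.15, 0], [0.03, -0.04, -0.2, 0], [0.03, -0.04, -0.25, 0], [0.03, -0.04, -0.25, 0]],
])

```text
time: 5.85
ee_pos: [0.4294, 0.1574, 0.1322]
ee_rot: [-0.0, 0.627, 0.779, -0.001]
ft_force: [0.3, -0.7, 0.9]
width: 0.0238
```

```bash
cat > rel.py <<'E'
from h import *
from cell import env
import sys
(d,st),=snap(env,sys.argv[1])
P=cloud(d,st); Rt=q2m(st["ee_rot"]); Q=(P-st["ee_pos"])@Rt
pm=(abs(Q[...,2]-.005)<.008)
a=Q[pm&(Q[...,1]>.009)&(Q[...,1]<.03)][:,1].min(); b=Q[pm&(Q[...,1]<-.009)&(Q[...,1]>-.03)][:,1].max(); c=(a+b)/2
print("pads",a.round(4),b.round(4),"centre",c.round(4))
for v in range(190,330,5):
    r=Q[v,280:360]; m=np.where((P[v,280:360,2]>.078)&(r[:,1]<a-.0007)&(r[:,1]>b+.0007)&(r[:,2]>.0))[0]
    if len(m): print(v,"y-c",(r[m,1].min()-c).round(4),(r[m,1].max()-c).round(4),"x-xc",(r[m,0].mean()-.0012).round(4),"z top",P[v,280+m,2].max().round(4))
E
python3 rel.py 3
```

```text
t 5.9 pos [0.4295 0.1575 0.1327] yaw 102.32 q [ 0.28 -0.29  1.8   0.    1.63  0.06] F [0.  0.9 0.1] w 0.0241
pads 0.0113 -0.0124 centre -0.0005
190 y-c -0.0108 0.0108 x-xc 0.0325 z top 0.098
195 y-c -0.0108 0.0105 x-xc 0.0284 z top 0.0944
200 y-c -0.0108 0.0105 x-xc 0.0259 z top 0.0958
205 y-c -0.0105 0.011 x-xc 0.0235 z top 0.0977
210 y-c -0.01 0.0111 x-xc 0.0206 z top 0.0975
215 y-c -0.0102 0.0099 x-xc 0.0159 z top 0.0958
220 y-c -0.0056 0.008 x-xc 0.0139 z top 0.0975
225 y-c -0.0057 0.0079 x-xc 0.0116 z top 0.0993
230 y-c -0.0056 0.0079 x-xc 0.0092 z top 0.1006
235 y-c -0.0056 0.0078 x-xc 0.0069 z top 0.1032
240 y-c -0.0056 0.0078 x-xc 0.0045 z top 0.1047
245 y-c -0.0055 0.0077 x-xc 0.0022 z top 0.105
250 y-c -0.0055 0.0083 x-xc -0.0002 z top 0.107
255 y-c -0.0055 0.0083 x-xc -0.0024 z top 0.1088
260 y-c -0.0054 0.0082 x-xc -0.0047 z top 0.1098
265 y-c -0.0054 0.0082 x-xc -0.0069 z top 0.1118
270 y-c -0.0054 0.0081 x-xc -0.0089 z top 0.1133
275 y-c -0.0063 0.0096 x-xc -0.01 z top 0.1172
280 y-c -0.0081 0.0108 x-xc -0.012 z top 0.119
285 y-c -0.0081 0.0106 x-xc -0.0142 z top 0.1201
290 y-c -0.0075 0.0108 x-xc -0.0167 z top 0.1211
```

View pics/wrist_3.png

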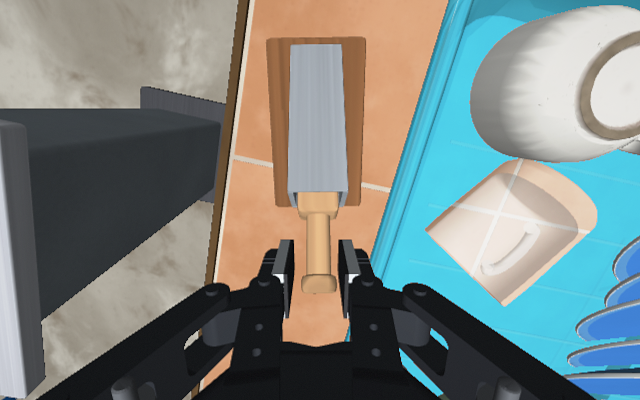

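Request:
send_rows([
  [[0, 0, -0.04, 0], [0, 0, -0.08, 0], [0, 0, -0.12, 0], [0, 0, -0.16, 0], [0, 0, -0.2, 0], [0, 0, -0.22, 0], [0, 0, -0.22, 0], [0, 0, -0.22, 0]],
])

```text
time: 6.7
ee_pos: [0.4299, 0.1575, 0.1114]
ee_rot: [0.0, 0.627, 0.779, 0.0]
ft_force: [-0.3, -0.2, 0.1]
width: 0.0241
```

```bash
python3 rel.py 4 | head -3
```

```text
t 6.75 pos [0.4299 0.1575 0.1115] yaw 102.32 q [ 0.28 -0.28  1.83  0.    1.59  0.06] F [-0.2 -0.4  0.2] w 0.0241
pads 0.009 -0.009 centre -0.0
190 y-c -0.0081 0.0082 x-xc 0.0375 z top 0.0955
```

View pics/wrist_4.png

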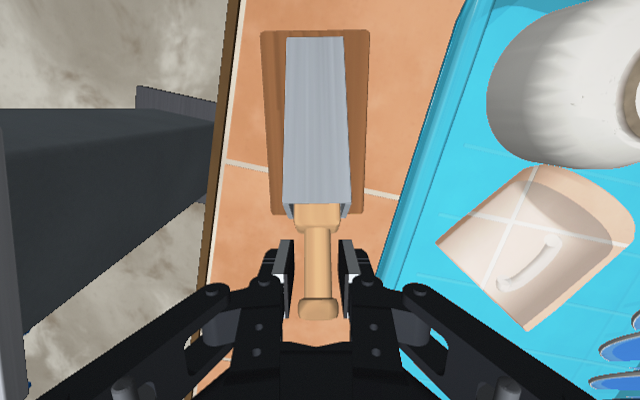

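The pads straddle the waist with no contact force. Closing now.

Request:
send_rows([
  [[0.005, 0, -0.01, 0], [0.01, 0, -0.01, 0], [0.01, 0, -0.01, 0], [0.01, 0, -0.01, 0], [0.01, 0, -0.01, 0], [0.01, 0, -0.01, 0], [0.01, 0, -0.01, 0], [0.01, 0, -0.01, 0]],
], grip=0)

```text
time: 7.55
ee_pos: [0.4309, 0.1574, 0.1106]
ee_rot: [0.0, 0.627, 0.779, 0.0]
ft_force: [-2.4, -2.4, 5.5]
width: 0.0117
```

```bash
python3 -c "
from h import *
from cell import env
snap(env,'5')"
```

```text
t 7.6 pos [0.4309 0.1574 0.1106] yaw 102.32 q [ 0.28 -0.28  1.83 -0.    1.59  0.06] F [-2.1 -2.3  5.5] w 0.012
```

View pics/wrist_5.png

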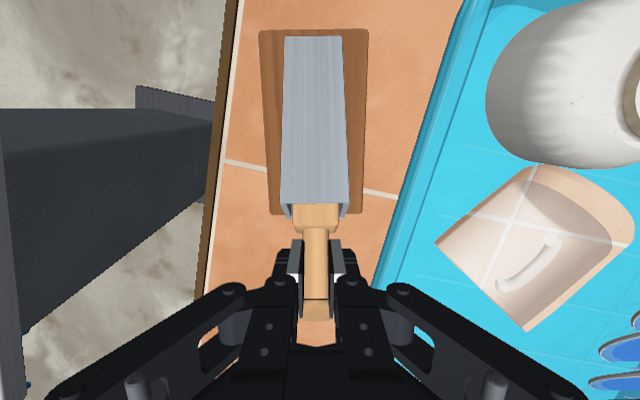

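Request:
send_rows([
  [[0.006, -0.03, 0.021, 0], [0.012, -0.06, 0.043, 0], [0.018, -0.09, 0.065, 0], [0.025, -0.12, 0.086, 0], [0.032, -0.15, 0.108, 0], [0.038, -0.18, 0.13, 0], [0.045, -0.21, 0.151, 0], [0.052, -0.24, 0.172, 0]],
])

```text
time: 8.4
ee_pos: [0.4361, 0.1332, 0.1276]
ee_rot: [0.0, 0.627, 0.779, -0.0]
ft_force: [0.5, 1.2, -0.3]
width: 0.0119
```

```bash
python3 -c "
from h import *
from cell import env
snap(env,'6')"
```

```text
t 8.45 pos [0.4363 0.1328 0.128 ] yaw 102.3 q [ 0.22 -0.29  1.81 -0.    1.62  0.01] F [-0.7 -0.4  0.2] w 0.0116
```

View pics/wrist_6.png

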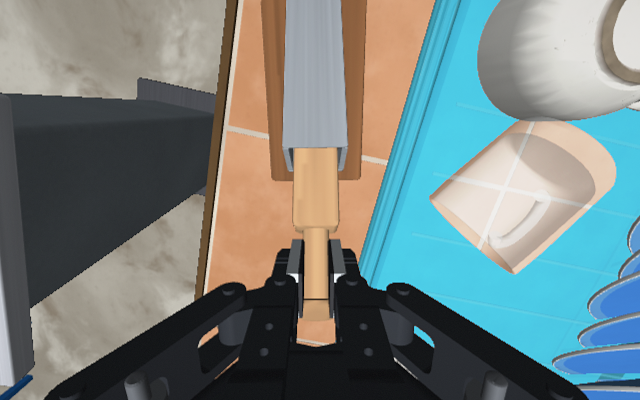

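The muddler is coming out without slipping. I'll keep pulling along the bore axis.

Request:
send_rows([
  [[0.002, -0.045, 0.033, 0], [0.01, -0.09, 0.066, 0], [0.02, -0.135, 0.099, 0], [0.032, -0.18, 0.131, 0], [0.043, -0.225, 0.163, 0], [0.055, -0.27, 0.195, 0], [0.067, -0.315, 0.227, 0], [0.078, -0.36, 0.258, 0]],
])

```text
time: 9.25
ee_pos: [0.4439, 0.097, 0.1535]
ee_rot: [0.0, 0.627, 0.779, -0.0]
ft_force: [-0.8, 0.4, -1.1]
width: 0.0119
```

Request:
send_rows([
  [[0.01, -0.045, 0.033, 0], [0.02, -0.09, 0.066, 0], [0.03, -0.135, 0.099, 0], [0.039, -0.18, 0.131, 0], [0.049, -0.225, 0.163, 0], [0.059, -0.27, 0.195, 0], [0.068, -0.315, 0.227, 0], [0.078, -0.36, 0.258, 0]],
])

```text
time: 10.05
ee_pos: [0.4517, 0.0611, 0.1794]
ee_rot: [0.0, 0.627, 0.779, -0.0]
ft_force: [0.1, -1.4, -0.1]
width: 0.012
```

```bash
python3 -c "
from h import *
from cell import env
snap(env,'7',('wrist','scene'))"
```

```text
t 10.15 pos [0.4519 0.061  0.1797] yaw 102.28 q [ 0.06 -0.31  1.73 -0.    1.72 -0.15] F [-0.1 -0.3 -1.1] w 0.0119
```

View pics/wrist_7.png

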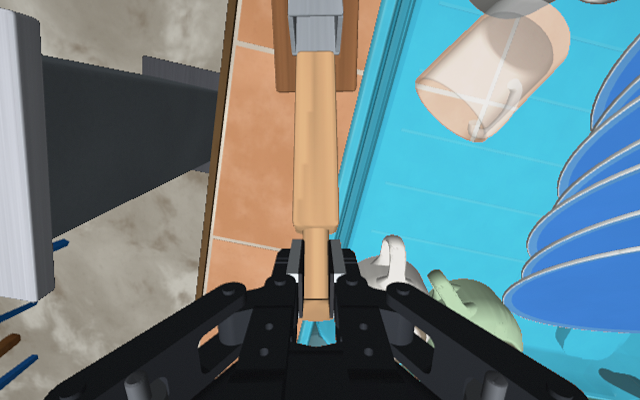

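View pics/scene_7.png

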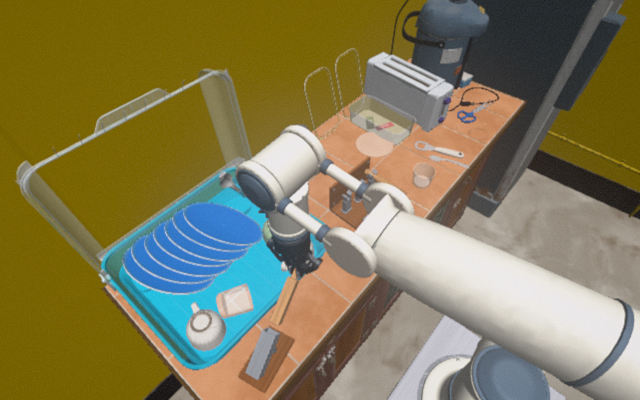

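Request:
send_rows([
  [[-0.03, -0.1, 0.02, -0.03], [-0.06, -0.2, 0.02, -0.06], [-0.1, -0.3, 0.02, -0.09], [-0.15, -0.4, 0.02, -0.12], [-0.2, -0.5, 0.02, -0.15], [-0.25, -0.6, 0.01, -0.18], [-0.28, -0.7, 0, -0.2], [-0.3, -0.8, 0, -0.22]],
])

```text
time: 10.95
ee_pos: [0.4212, -0.0194, 0.1789]
ee_rot: [-0.0, 0.669, 0.743, -0.0]
ft_force: [-0.6, 0.4, -1.2]
width: 0.0116
```

Request:
send_rows([
  [[-0.05, -0.1, -0.05, -0.03], [-0.1, -0.2, -0.1, -0.06], [-0.15, -0.3, -0.17, -0.09], [-0.2, -0.4, -0.24, -0.12], [-0.24, -0.5, -0.31, -0.15], [-0.27, -0.56, -0.38, -0.18], [-0.27, -0.6, -0.45, -0.21], [-0.27, -0.61, -0.5, -0.21]],
])

```text
time: 11.75
ee_pos: [0.3945, -0.0799, 0.1283]
ee_rot: [-0.0, 0.708, 0.707, -0.0]
ft_force: [-0.3, 0.3, -0.7]
width: 0.0119
```

```bash
python3 - <<'E'
from h import *
from cell import env
(d,st),(s,_)=snap(env,'8',('wrist','scene'))
P=cloud(d,st); Rt=q2m(st["ee_rot"]); Q=(P-st["ee_pos"])@Rt
v,u=np.mgrid[0:400,0:640]
m=(abs(Q[...,1])<.006)&(Q[...,0]>.02)&(Q[...,0]<.14)&(P[...,2]>.04)&(Q[...,2]<.12)&(v<240)
A=Q[m]; p=np.polyfit(A[:,0],A[:,2],1); print(m.sum(),"tilt",np.degrees(np.arctan(p[0])),A[:,0].min(),A[:,0].max(),"worldz",P[m][:,2].min(), "resid",np.std(A[:,2]-np.polyval(p,A[:,0])))
for u_,v_ in [(250,150),(390,60),(230,300)]: print(P[v_,u_])
E
```

```text
t 11.85 pos [ 0.3943 -0.0794  0.1281] yaw 90.0 q [-0.28 -0.46  1.93  0.    1.66 -0.28] F [-0.4  0.1 -0.5] w 0.0117
3858 tilt 34.70331570079232 0.020025773116371236 0.11036833873700275 worldz 0.05194950826509864 resid 0.0007602486559036619
[ 0.16413919 -0.1407928  -0.76804755]
[ 4.52003933e-01  3.29774584e-02 -1.87323229e-04]
[ 0.36420225 -0.06642034  0.16262917]
```

View pics/wrist_8.png

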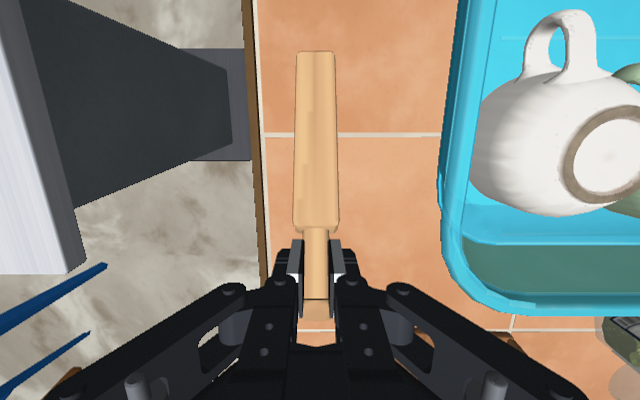

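View pics/scene_8.png

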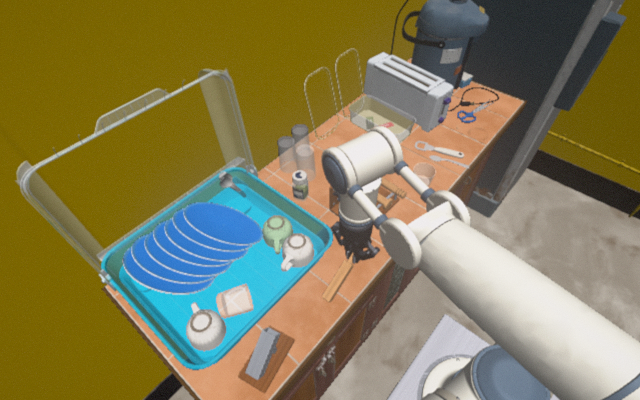

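Request:
send_rows([
  [[0, 0, -0.05, 0], [0, 0, -0.1, 0], [0, 0, -0.15, 0], [0, 0, -0.2, 0], [0, 0, -0.24, 0], [0, 0, -0.28, 0], [0, 0, -0.31, 0], [0, 0, -0.33, 0]],
])

```text
time: 12.65
ee_pos: [0.3945, -0.0795, 0.0958]
ee_rot: [-0.0, 0.707, 0.707, -0.0]
ft_force: [0.2, -0.4, -1.0]
width: 0.012
```

Request:
send_rows([
  [[0, -0.035, -0.044, 0], [0, -0.069, -0.088, 0], [0, -0.1, -0.135, 0], [0, -0.129, -0.182, 0], [0, -0.155, -0.23, 0], [0, -0.181, -0.28, 0], [0, -0.203, -0.33, 0], [0, -0.225, -0.382, 0]],
])

```text
time: 13.45
ee_pos: [0.3949, -0.103, 0.058]
ee_rot: [0.001, 0.707, 0.707, -0.0]
ft_force: [0.3, -2.3, 3.7]
width: 0.0119
```

```bash
cat > tilt.py <<'E'
from h import *
from cell import env
import sys
(d,st),=snap(env,sys.argv[1])
P=cloud(d,st); Rt=q2m(st["ee_rot"]); Q=(P-st["ee_pos"])@Rt
v,u=np.mgrid[0:400,0:640]
hs=cv2.cvtColor(d["pixels"],cv2.COLOR_RGB2HSV)
m=(abs(Q[...,1])<.006)&(Q[...,0]>.022)&(Q[...,0]<.125)&(P[...,2]>.015)&(v<240)
A=Q[m]; p=np.polyfit(A[:,0],A[:,2],1); print(m.sum(),"tilt",np.degrees(np.arctan(p[0])),A[:,0].min(),A[:,0].max(),"worldz",P[m][:,2].min(),P[m][:,2].max())
E
python3 tilt.py 9
```

```text
t 13.5 pos [ 0.3944 -0.103   0.0569] yaw 89.96 q [-0.34 -0.41  2.02 -0.    1.52 -0.34] F [-0.3 -2.7  3.5] w 0.0116
5838 tilt 15.861304031038358 0.02200547127796602 0.12460913727802371 worldz 0.02262179951510257 0.05351058141817561
```

View pics/wrist_9.png

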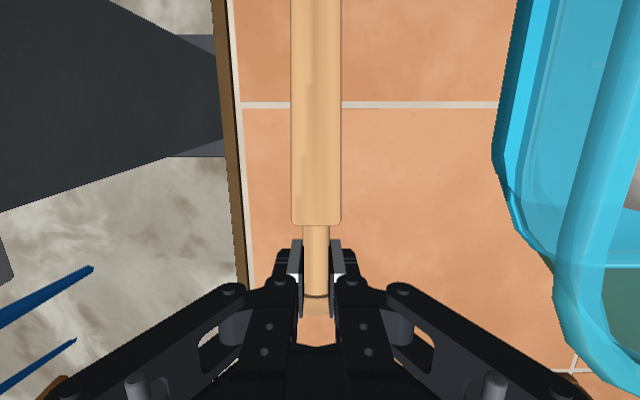

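Request:
send_rows([
  [[0, -0.015, -0.045, 0], [0, -0.028, -0.09, 0], [0, -0.04, -0.135, 0], [0, -0.05, -0.18, 0], [0, -0.06, -0.225, 0], [0, -0.066, -0.265, 0], [0, -0.07, -0.3, 0], [0, -0.074, -0.33, 0]],
])

```text
time: 14.3
ee_pos: [0.3946, -0.1093, 0.0245]
ee_rot: [-0.0, 0.707, 0.707, 0.0]
ft_force: [-1.6, -2.6, 3.5]
width: 0.012
```

```bash
python3 tilt.py 10
```

```text
t 14.35 pos [ 0.3944 -0.1093  0.024 ] yaw 90.0 q [-0.35 -0.37  2.06  0.    1.45 -0.35] F [-0.1 -3.2  3.7] w 0.0117
6999 tilt 1.3340890389644686 0.02208138777917589 0.11445075975544101 worldz 0.019347928986417934 0.027710950231953163
```

Request:
send_rows([
  [[0, 0, 0, 0], [0, 0, 0, 0], [0, 0, 0, 0], [0, 0, 0, 0], [0, 0, 0.05, 0], [0, 0, 0.15, 0], [0, 0, 0.3, 0], [0, 0, 0.5, 0]],
], grip=0.45)

```text
time: 15.15
ee_pos: [0.3943, -0.1093, 0.0756]
ee_rot: [-0.0, 0.707, 0.707, -0.0]
ft_force: [0.1, 1.1, -0.5]
width: 0.0384
```

Request:
send_rows([
  [[0, 0.05, 0.15, 0], [0, 0.1, 0.3, 0], [0, 0.2, 0.45, 0], [0, 0.3, 0.6, 0], [0, 0.4, 0.7, 0], [0, 0.45, 0.8, 0], [0, 0.5, 0.9, 0], [0, 0.5, 0.9, 0]],
])

```text
time: 15.95
ee_pos: [0.3952, -0.059, 0.1664]
ee_rot: [0.001, 0.707, 0.707, 0.001]
ft_force: [0.1, 0.4, 0.1]
width: 0.0385
```

```bash
python3 - <<'E'
from h import *
from cell import env
(d,st),=snap(env,'11')
P=cloud(d,st); Rt=q2m(st["ee_rot"]); Q=(P-st["ee_pos"])@Rt
v,u=np.mgrid[0:400,0:640]
m=(P[...,2]>.006)&(P[...,2]<.03)&(abs(Q[...,1])<.03)&(abs(Q[...,0])<.12)
A=P[m]; print(m.sum(),A.min(0),A.max(0))
for y0 in np.arange(A[:,1].min(),A[:,1].max(),.01):
    k=A[(A[:,1]>=y0)&(A[:,1]<y0+.01)]
    if len(k): print(y0.round(3),len(k),"x",k[:,0].min().round(4),k[:,0].max().round(4),"z",np.median(k[:,2]).round(4),k[:,2].max().round(4))
E
```

```text
t 16.0 pos [ 0.3949 -0.0593  0.1654] yaw 90.04 q [-0.23 -0.47  1.88 -0.    1.73 -0.23] F [ 0.2 -0.1  0.2] w 0.0384
3606 [ 0.38144785 -0.12887647  0.00848912] [0.405807   0.0239427  0.02531426]
-0.129 178 x 0.3836 0.4025 z 0.0187 0.0223
-0.119 114 x 0.3869 0.3993 z 0.0172 0.0191
-0.109 118 x 0.387 0.3993 z 0.0172 0.0193
-0.099 120 x 0.387 0.3992 z 0.0172 0.0198
-0.089 150 x 0.3814 0.4049 z 0.0226 0.0246
-0.079 250 x 0.3815 0.4049 z 0.0231 0.0248
-0.069 246 x 0.3817 0.4048 z 0.023 0.025
-0.059 254 x 0.3818 0.4046 z 0.0231 0.0253
-0.049 275 x 0.3819 0.4055 z 0.0231 0.0248
-0.039 280 x 0.3821 0.4054 z 0.0231 0.025
-0.029 288 x 0.3822 0.4053 z 0.0232 0.0249
-0.019 288 x 0.3824 0.4051 z 0.0231 0.0251
-0.009 285 x 0.3825 0.405 z 0.0232 0.0251
0.001 322 x 0.3818 0.4058 z 0.0231 0.0253
0.011 334 x 0.3819 0.4057 z 0.0231 0.0251
0.021 104 x 0.382 0.4055 z 0.0225 0.0253
```

View pics/wrist_11.png

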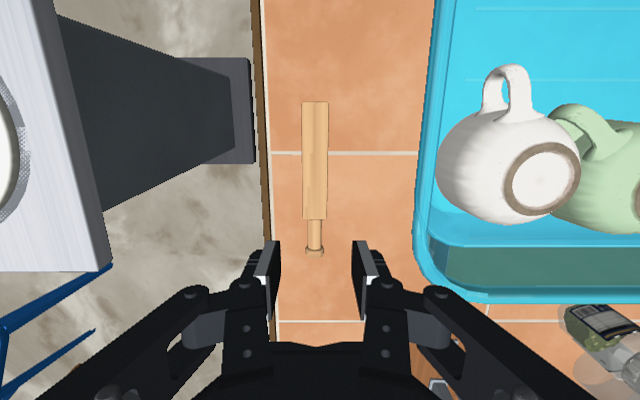

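Request:
send_rows([
  [[0.12, -0.12, 0.12, 0], [0.25, -0.25, 0.25, 0], [0.38, -0.38, 0.38, 0], [0.5, -0.5, 0.5, 0], [0.62, -0.62, 0.6, 0], [0.75, -0.75, 0.7, 0], [0.88, -0.88, 0.8, 0], [1, -1, 0.85, 0]],
])

```text
time: 16.8
ee_pos: [0.4951, -0.1605, 0.2497]
ee_rot: [-0.0, 0.707, 0.707, -0.0]
ft_force: [-0.2, 0.2, 0.6]
width: 0.0386
```

Request:
send_rows([
  [[0.05, -0.12, 0, 0], [0.1, -0.25, 0, 0], [0.15, -0.38, 0, 0], [0.2, -0.5, 0, 0], [0.25, -0.62, 0, 0], [0.3, -0.75, 0, 0], [0.34, -0.85, 0, 0], [0.35, -0.9, 0, 0]],
])

```text
time: 17.6
ee_pos: [0.5299, -0.2505, 0.2495]
ee_rot: [-0.0, 0.707, 0.707, -0.0]
ft_force: [0.5, -0.2, -0.1]
width: 0.0385
```

```bash
python3 - <<'E'
from h import *
from cell import env
(d,st),=snap(env,'12')
E
```

```text
t 17.65 pos [ 0.5298 -0.2507  0.2495] yaw 89.95 q [-0.5   0.05  1.28 -0.    1.81 -0.5 ] F [-0.8  0.5 -0. ] w 0.0387
```

View pics/wrist_12.png

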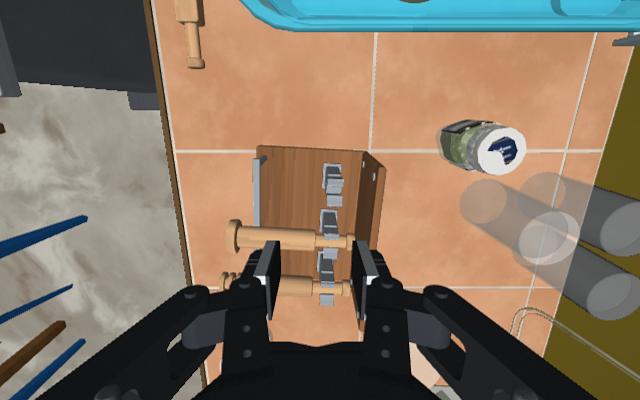

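The wrist view shows the empty clip at about (332,182), the tamper in the middle clip at about (320,243), the back board on the right and the front bar at column 257. I'll measure these next.

```bash
python3 - <<'E'
from h import *
d,st=pickle.load(open("wrist_12.pkl","rb"))
P=cloud(d,st)
cv2.imwrite("pics/f.png",cv2.resize(d["pixels"][135:255,225:395,::-1],None,fx=4.6,fy=4.6,interpolation=2))
v,u=np.mgrid[0:400,0:640]
m=(v>150)&(v<225)&(u>315)&(u<350)&(P[...,2]>.05)
A=P[m]; 
for zb in np.arange(.05,.1,.004):
    k=A[(A[:,2]>=zb)&(A[:,2]<zb+.004)]
    if len(k)>3: print("clip z",zb.round(3),len(k),"x",k[:,0].min().round(4),k[:,0].max().round(4),"y",k[:,1].min().round(4),k[:,1].max().round(4))
# board top: z>.1
m=(v>140)&(v<250)&(u>340)&(u<395)&(P[...,2]>.105)&(P[...,2]<.12)
B=P[m]; print("board",len(B),B.min(0),B.max(0)); p=np.polyfit(B[:,1],B[:,0],1); print("board yaw",np.degrees(np.arctan(-p[0])))
# bar
m=(v>150)&(v<225)&(u>250)&(u<268)&(P[...,2]>.05)&(P[...,2]<.07)
B=P[m]; p=np.polyfit(B[:,1],B[:,0],1); print("bar",len(B),B.min(0),B.max(0),B.mean(0),np.degrees(np.arctan(-p[0])))
# base-plate
m=(v>140)&(v<230)&(u>260)&(u<355)&(P[...,2]>.006)&(P[...,2]<.018)
B=P[m]; print("base",B.min(0),B.max(0),np.median(B[:,2]))
# tamper axis ridge
m=(v>215)&(v<252)&(u>258)&(u<310)&(P[...,2]>.06)
B=P[m]
for x0 in np.arange(.46,.53,.008):
    k=B[abs(B[:,0]-x0)<.003]
    if len(k)>5: print("tamper x",x0.round(3),"y",k[:,1].min().round(4),k[:,1].max().round(4),"z",k[:,2].max().round(4))
E
```

```text
clip z 0.05 28 x 0.5377 0.5541 y -0.3026 -0.2409
clip z 0.054 29 x 0.5376 0.5559 y -0.3027 -0.2405
clip z 0.058 72 x 0.5387 0.5556 y -0.3011 -0.2406
clip z 0.062 32 x 0.5403 0.5564 y -0.2628 -0.2423
clip z 0.066 102 x 0.5402 0.5561 y -0.2627 -0.2424
clip z 0.07 15 x 0.5402 0.5568 y -0.2622 -0.2425
clip z 0.078 18 x 0.5399 0.5555 y -0.2643 -0.244
clip z 0.082 142 x 0.5398 0.556 y -0.2656 -0.2433
clip z 0.086 123 x 0.5396 0.5565 y -0.2678 -0.2394
clip z 0.09 13 x 0.5406 0.5541 y -0.2673 -0.2399
board 711 [ 0.58149063 -0.30715486  0.10502962] [ 0.59336013 -0.22401211  0.11101185]
board yaw -3.166932537253309
bar 472 [ 0.45711749 -0.3001947   0.05045932] [ 0.46862388 -0.22410419  0.06357323] [ 0.46331728 -0.26063852  0.06128156] -3.7033716386529014
base [ 0.45619895 -0.32790309  0.0062096 ] [ 0.58023411 -0.21639277  0.01786303] 0.01116687493197105
tamper x 0.468 y -0.3188 -0.2975 z 0.0868
tamper x 0.476 y -0.3134 -0.2978 z 0.0864
tamper x 0.484 y -0.3078 -0.2982 z 0.0864
tamper x 0.492 y -0.3202 -0.2988 z 0.0875
tamper x 0.5 y -0.3219 -0.2421 z 0.2373
tamper x 0.508 y -0.3219 -0.2379 z 0.2458
tamper x 0.516 y -0.3211 -0.3002 z 0.087
tamper x 0.524 y -0.3232 -0.3011 z 0.0862
```

View pics/f.png

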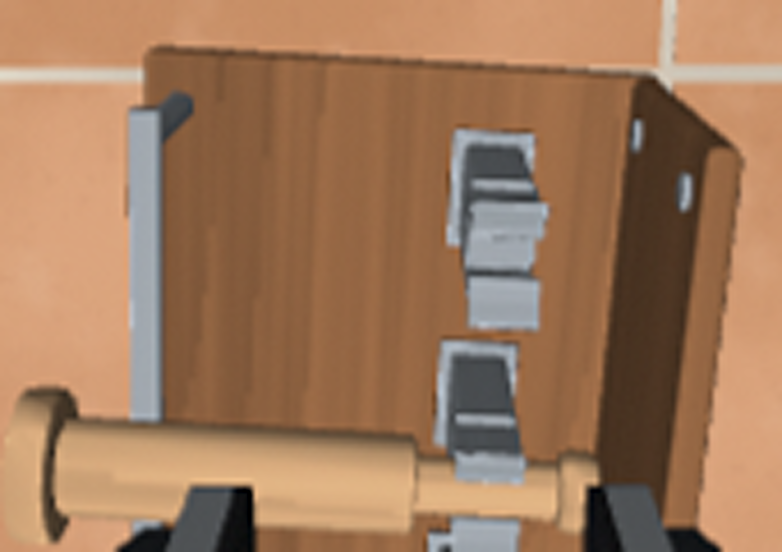

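Request:
send_rows([
  [[-0.08, 0.11, 0, 0], [-0.17, 0.22, 0, 0], [-0.25, 0.33, -0.03, 0], [-0.34, 0.44, -0.08, 0], [-0.42, 0.55, -0.13, 0], [-0.51, 0.66, -0.18, 0], [-0.6, 0.77, -0.24, 0], [-0.68, 0.88, -0.3, 0]],
])

```text
time: 18.45
ee_pos: [0.4611, -0.1607, 0.22]
ee_rot: [0.0, 0.707, 0.707, 0.0]
ft_force: [-0.4, 0.9, 0.5]
width: 0.0383
```

Request:
send_rows([
  [[-0.09, 0.12, -0.05, 0], [-0.18, 0.24, -0.15, 0], [-0.28, 0.37, -0.25, 0], [-0.38, 0.5, -0.35, 0], [-0.48, 0.63, -0.45, 0], [-0.58, 0.76, -0.55, 0], [-0.64, 0.84, -0.65, 0], [-0.675, 0.88, -0.75, 0]],
])

```text
time: 19.25
ee_pos: [0.3938, -0.0726, 0.1448]
ee_rot: [0.0, 0.707, 0.707, 0.0]
ft_force: [0.2, 0.1, 0.1]
width: 0.0385
```

```bash
python3 - <<'E'
from h import *
from cell import env
(d,st),=snap(env,'13')
P=cloud(d,st); Rt=q2m(st["ee_rot"]); Q=(P-st["ee_pos"])@Rt
m=(P[...,2]>.006)&(P[...,2]<.03)&(abs(Q[...,1])<.02)&(abs(Q[...,0])<.14)
A=Q[m]
for x0 in np.arange(A[:,0].min(),A[:,0].max(),.01):
    k=A[(A[:,0]>=x0)&(A[:,0]<x0+.01)]
    if len(k): print(x0.round(4),len(k),"tool y",k[:,1].min().round(4),k[:,1].max().round(4))
E
```

```text
t 19.3 pos [ 0.393  -0.0723  0.1429] yaw 90.06 q [-0.27 -0.47  1.92  0.    1.69 -0.27] F [ 0.1  0.6 -1.4] w 0.0386
-0.0562 216 tool y -0.01 0.0083
-0.0462 137 tool y -0.007 0.0053
-0.0362 140 tool y -0.007 0.0063
-0.0262 152 tool y -0.0069 0.0062
-0.0162 188 tool y -0.0119 0.0113
-0.0062 291 tool y -0.0119 0.0112
0.0038 296 tool y -0.0117 0.011
0.0138 315 tool y -0.0116 0.0109
0.0238 318 tool y -0.0123 0.0116
0.0338 344 tool y -0.0123 0.0115
0.0438 368 tool y -0.0121 0.0113
0.0538 351 tool y -0.0119 0.0112
0.0638 390 tool y -0.0117 0.0119
0.0738 387 tool y -0.0117 0.0117
0.0838 418 tool y -0.0115 0.0116
0.0938 113 tool y -0.0113 0.0114
```

View pics/wrist_13.png

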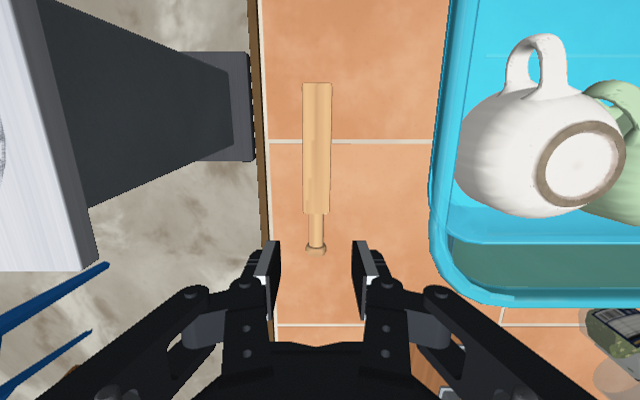

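Request:
send_rows([
  [[0, 0, -0.12, 0], [0, 0, -0.24, 0], [0, 0, -0.36, 0], [0, 0, -0.5, 0], [0, 0, -0.64, 0], [0, 0, -0.78, 0], [0, 0, -0.9, 0], [0, 0, -0.98, 0]],
])

```text
time: 20.1
ee_pos: [0.3936, -0.0733, 0.0453]
ee_rot: [-0.001, 0.707, 0.707, -0.0]
ft_force: [-0.2, -0.1, -0.5]
width: 0.0385
```

Request:
send_rows([
  [[0, 0, -0.06, 0], [0, 0, -0.12, 0], [0, 0, -0.18, 0], [0, 0, -0.22, 0], [0, 0, -0.23, 0], [0, 0, -0.23, 0], [0, 0, -0.23, 0], [0, 0, -0.23, 0]],
])

```text
time: 20.9
ee_pos: [0.3943, -0.0735, 0.0242]
ee_rot: [0.0, 0.707, 0.707, 0.0]
ft_force: [-1.0, -0.8, -0.5]
width: 0.0382
```

Request:
send_rows([
  [[0, 0, -0.01, 0], [0, 0, -0.01, 0], [0, 0, -0.01, 0], [0, 0, -0.01, 0], [0, 0, -0.01, 0], [0, 0, -0.01, 0], [0, 0, -0.01, 0], [0, 0, -0.01, 0]],
], grip=0)

```text
time: 21.7
ee_pos: [0.3945, -0.0735, 0.0234]
ee_rot: [0.0, 0.707, 0.707, 0.0]
ft_force: [1.2, 0.1, 5.0]
width: 0.0228
```

Request:
send_rows([
  [[0, 0, 0.02, 0], [0, 0, 0.06, 0], [0, 0, 0.15, 0], [0, 0, 0.3, 0], [0, 0, 0.45, 0], [0, 0, 0.6, 0], [0, 0, 0.75, 0], [0, 0, 0.9, 0]],
])

```text
time: 22.5
ee_pos: [0.3942, -0.0734, 0.1144]
ee_rot: [0.0, 0.707, 0.707, 0.0]
ft_force: [-0.8, -0.2, -1.0]
width: 0.0227
```

```bash
python3 tilt.py 14
```

```text
t 22.55 pos [ 0.3953 -0.0737  0.1171] yaw 90.0 q [-0.27 -0.46  1.96  0.    1.64 -0.27] F [ 2.  -0.9  1.5] w 0.0229
5383 tilt 0.1571350813210223 0.022053123131599756 0.09779578743347551 worldz 0.10954104494318774 0.11676451940394537
```

View pics/wrist_14.png

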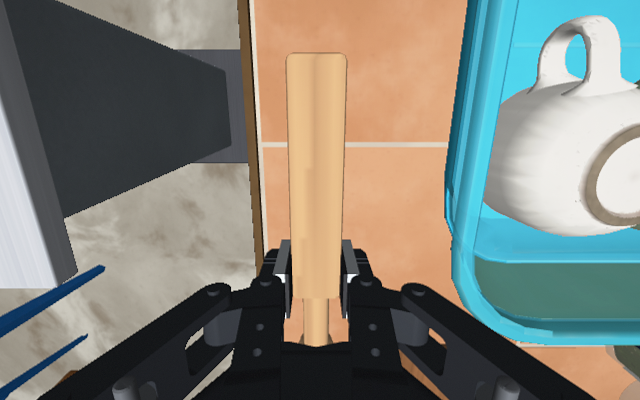

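Request:
send_rows([
  [[0, 0, 0.1, 0.09], [0.02, -0.02, 0.2, 0.18], [0.05, -0.08, 0.3, 0.27], [0.1, -0.15, 0.4, 0.36], [0.15, -0.22, 0.5, 0.46], [0.2, -0.3, 0.57, 0.56], [0.25, -0.37, 0.62, 0.66], [0.31, -0.45, 0.65, 0.755]],
])

```text
time: 23.35
ee_pos: [0.4254, -0.1187, 0.1786]
ee_rot: [0.0, 0.561, 0.828, 0.0]
ft_force: [-0.8, 0.6, -0.9]
width: 0.0228
```

Request:
send_rows([
  [[0.04, -0.06, 0, 0.09], [0.08, -0.11, 0, 0.18], [0.12, -0.17, 0, 0.28], [0.16, -0.23, 0, 0.37], [0.2, -0.28, 0, 0.47], [0.24, -0.34, 0, 0.57], [0.28, -0.4, 0, 0.66], [0.31, -0.45, 0, 0.755]],
])

```text
time: 24.15
ee_pos: [0.4563, -0.1637, 0.1778]
ee_rot: [-0.0, 0.396, 0.918, -0.0]
ft_force: [0.1, 0.1, -1.9]
width: 0.0231
```

Request:
send_rows([
  [[0.04, -0.06, 0, 0.09], [0.08, -0.11, 0, 0.18], [0.12, -0.17, 0, 0.28], [0.16, -0.23, 0, 0.37], [0.2, -0.28, 0, 0.47], [0.24, -0.34, 0, 0.57], [0.28, -0.4, 0, 0.66], [0.31, -0.45, 0, 0.755]],
])

```text
time: 24.95
ee_pos: [0.4873, -0.2087, 0.1778]
ee_rot: [-0.0, 0.216, 0.976, 0.0]
ft_force: [0.1, 0.4, -0.7]
width: 0.0229
```

Request:
send_rows([
  [[0.04, -0.06, 0, 0.09], [0.08, -0.11, 0, 0.18], [0.12, -0.17, 0, 0.28], [0.16, -0.23, 0, 0.37], [0.2, -0.28, 0, 0.47], [0.24, -0.34, 0, 0.57], [0.28, -0.4, 0, 0.68], [0.31, -0.44, 0, 0.755]],
])

```text
time: 25.75
ee_pos: [0.5183, -0.2528, 0.1777]
ee_rot: [-0.0, 0.029, 1.0, 0.0]
ft_force: [-1.3, 0.2, -1.3]
width: 0.0229
```

```bash
python3 tilt.py 15; python3 -c "
from h import *
from cell import env
snap(env,'15',('top','scene'))"
```

```text
t 25.8 pos [ 0.5185 -0.2532  0.1776] yaw 176.69 q [-0.51  0.03  1.43 -0.    1.68 -2.03] F [-0.6 -0.2 -0.3] w 0.0231
5364 tilt 0.14790920542504082 0.02208788133198828 0.09759728102114269 worldz 0.1736221444567711 0.1803726917984563
t 25.9 pos [ 0.5181 -0.2525  0.1776] yaw 176.45 q [-0.51  0.03  1.43  0.    1.68 -2.02] F [-0.5  0.8 -0.8] w 0.0226
```

View pics/wrist_15.png

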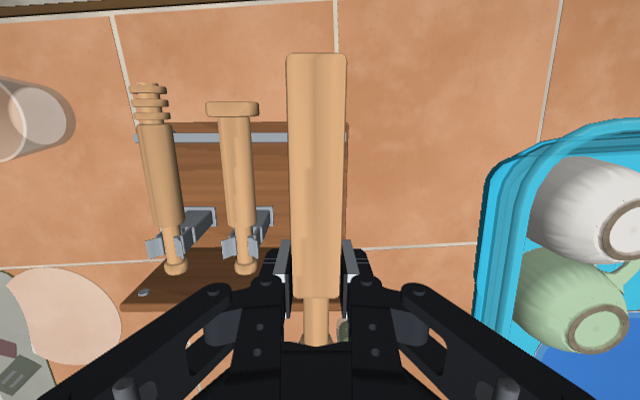

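View pics/scene_15.png

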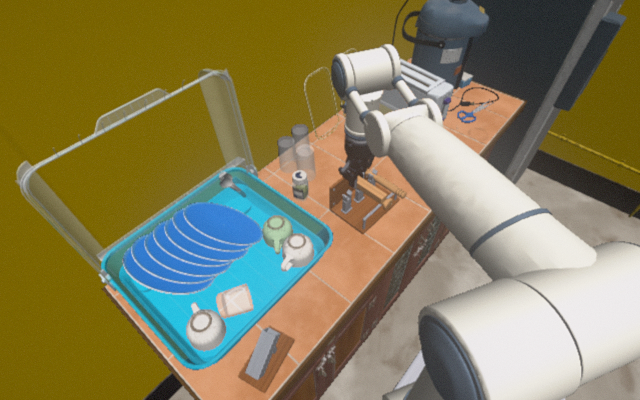

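```bash
python3 - <<'E'
from h import *
from scipy.optimize import least_squares
d,st=pickle.load(open("wrist_15.pkl","rb"))
P=cloud(d,st)
v,u=np.mgrid[0:400,0:640]
a=np.radians(-3.4); R2=np.array([[np.cos(a),np.sin(a)],[-np.sin(a),np.cos(a)]])
seat=np.array([.549,-.2542])
L=np.concatenate([(P[...,:2]-seat)@R2.T,P[...,2:]],-1)  # rail-aligned, seat origin xy
for nm,c0 in(("tamper",-.06),("dipper",-.12)):
    m=(abs(L[...,1]-c0)<.017)&(L[...,0]>-.065)&(L[...,0]<-.025)&(L[...,2]>.07)&(L[...,2]<.1)&(u<285)
    A=L[m]
    r=least_squares(lambda p:np.hypot(A[:,1]-p[0]-p[2]*(A[:,0]+.045),A[:,2]-p[1])-.012,[c0,.075,0],loss="soft_l1",f_scale=.001)
    print(nm,len(A),"y,z",r.x[:2].round(4),"slope deg",np.degrees(np.arctan(r.x[2])).round(2),"rms",np.sqrt(np.mean(r.fun**2)).round(5))
    # knob end x
    m=(abs(L[...,1]-c0)<.012)&(L[...,0]>.0)&(L[...,0]<.04)&(L[...,2]>.06)&(L[...,2]<.1); print(" knob max x",L[m][:,0].max().round(4), "shaft/waist step")
# muddler held
m=(abs(L[...,1])<.02)&(L[...,0]>-.13)&(L[...,0]<-.05)&(L[...,2]>.16)&(L[...,2]<.2)&(v<245)
A=L[m]
for x0 in(-.12,-.1,-.08,-.06):
    k=A[abs(A[:,0]-x0)<.004]; print("mud x",x0,"y",k[:,1].min().round(4),k[:,1].max().round(4),"z",np.median(k[:,2]).round(4))
print("end x",A[:,0].min())
E
```

```text
tamper 1511 y,z [-0.0607  0.0739] slope deg 0.15 rms 0.00056
 knob max x 0.0368 shaft/waist step
dipper 1672 y,z [-0.1208  0.0738] slope deg 0.19 rms 0.00061
 knob max x 0.037 shaft/waist step
mud x -0.12 y -0.0118 0.0122 z 0.1775
mud x -0.1 y -0.0118 0.0121 z 0.1775
mud x -0.08 y -0.0118 0.0121 z 0.1775
mud x -0.06 y -0.0119 0.0122 z 0.1775
end x -0.12840676917185667
```

Request:
send_rows([
  [[0.01, -0.01, -0.08, 0], [0.01, -0.01, -0.18, 0], [0.01, -0.01, -0.28, 0], [0.01, -0.01, -0.38, 0], [0.01, -0.01, -0.48, 0], [0.01, -0.01, -0.58, 0], [0.01, -0.01, -0.66, 0], [0.01, -0.01, -0.72, 0]],
])

```text
time: 26.7
ee_pos: [0.5189, -0.2533, 0.1049]
ee_rot: [-0.0, 0.03, 1.0, 0.0]
ft_force: [0.4, 0.3, -1.1]
width: 0.0227
```

```bash
python3 -c "
from h import *
from cell import env
snap(env,'16')
print(env.state()['ft_force'])"
```

```text
t 26.75 pos [ 0.5186 -0.2531  0.1039] yaw 176.52 q [-0.51  0.05  1.53 -0.    1.56 -2.02] F [ 0.6 -0.6 -1.8] w 0.0228
[ 0.59929324 -0.64649497 -1.84291085]
```

View pics/wrist_16.png

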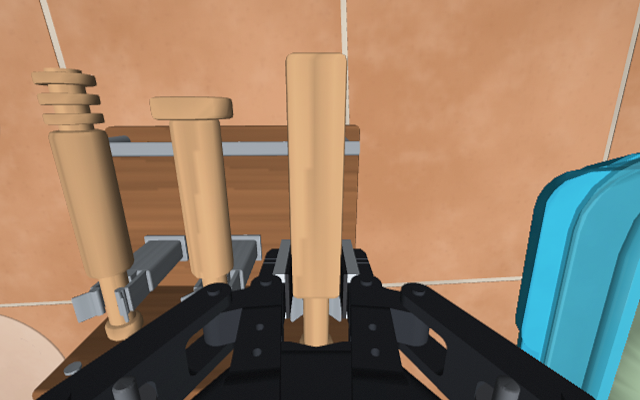

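Request:
send_rows([
  [[0, 0, -0.01, 0], [0, 0, -0.02, 0], [0, 0, -0.03, 0], [0, 0, -0.04, 0], [0, 0, -0.05, 0], [0, 0, -0.06, 0], [0, 0, -0.07, 0], [0, 0, -0.07, 0]],
])

```text
time: 27.55
ee_pos: [0.5192, -0.2534, 0.0992]
ee_rot: [0.0, 0.03, 1.0, -0.0]
ft_force: [-1.3, 0.9, 1.1]
width: 0.0229
```

Request:
send_rows([
  [[0, 0, -0.005, 0], [0, 0, -0.01, 0], [0, 0, -0.015, 0], [0, 0, -0.02, 0], [0, 0, -0.025, 0], [0, 0, -0.03, 0], [0, 0, -0.03, 0], [0, 0, -0.03, 0]],
])

```text
time: 28.35
ee_pos: [0.5196, -0.2537, 0.0985]
ee_rot: [0.001, 0.03, 1.0, -0.001]
ft_force: [-4.4, 2.4, 11.2]
width: 0.0227
```

Request:
send_rows([
  [[0, 0, -0.005, 0], [0, 0, -0.01, 0], [0, 0, -0.015, 0], [0, 0, -0.02, 0], [0, 0, -0.025, 0], [0, 0, -0.03, 0], [0, 0, -0.03, 0], [0, 0, -0.03, 0]],
])

```text
time: 29.15
ee_pos: [0.5205, -0.254, 0.0968]
ee_rot: [0.003, 0.03, 1.0, -0.001]
ft_force: [-3.0, 1.5, 14.0]
width: 0.0229
```

```bash
python3 tilt.py 17
```

```text
t 29.2 pos [ 0.5206 -0.254   0.0968] yaw 176.52 q [-0.51  0.06  1.54  0.    1.53 -2.02] F [-3.3  1.2 14.2] w 0.0226
5357 tilt 0.5707790240118348 0.022038000596446738 0.09767417799594535 worldz 0.09169984888911864 0.09827747485926773
```

View pics/wrist_17.png

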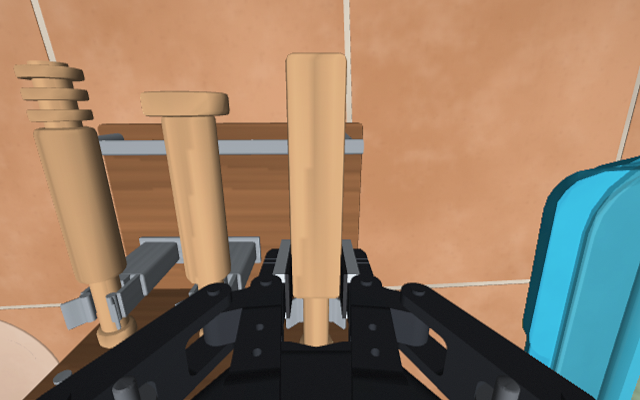

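Request:
send_rows([
  [[0, 0, -0.005, 0], [0, 0, -0.01, 0], [0, 0, -0.015, 0], [0, 0, -0.02, 0], [0, 0, -0.025, 0], [0, 0, -0.03, 0], [0, 0, -0.03, 0], [0, 0, -0.03, 0]],
])

```text
time: 30.0
ee_pos: [0.5207, -0.2538, 0.0919]
ee_rot: [0.003, 0.03, 1.0, -0.001]
ft_force: [3.3, 0.7, 4.7]
width: 0.0226
```

Request:
send_rows([
  [[0, 0, -0.005, 0], [0, 0, -0.01, 0], [0, 0, -0.015, 0], [0, 0, -0.02, 0], [0, 0, -0.025, 0], [0, 0, -0.03, 0], [0, 0, -0.03, 0], [0, 0, -0.03, 0]],
])

```text
time: 30.8
ee_pos: [0.519, -0.2534, 0.0866]
ee_rot: [-0.0, 0.03, 1.0, 0.0]
ft_force: [-0.1, -0.9, -0.5]
width: 0.0228
```

```bash
python3 tilt.py 18
```

```text
t 30.85 pos [ 0.519  -0.2534  0.0867] yaw 176.51 q [-0.51  0.06  1.56 -0.    1.52 -2.02] F [ 0.1  1.  -1.3] w 0.0225
5366 tilt 0.15904422952812167 0.022004489146487113 0.09758019098478211 worldz 0.08261017097533127 0.08904664444286532
```

View pics/wrist_18.png

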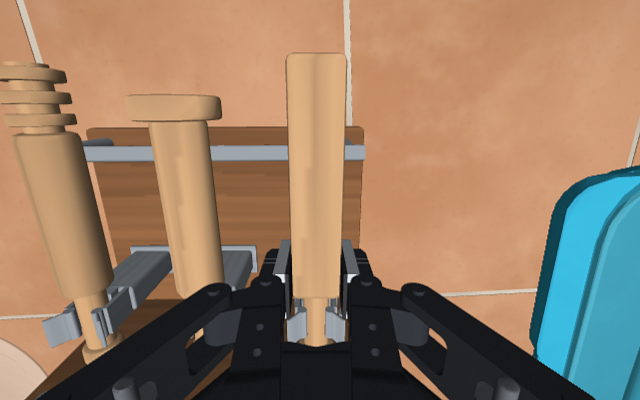

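Request:
send_rows([
  [[0, 0, -0.003, 0], [0, 0, -0.006, 0], [0, 0, -0.009, 0], [0, 0, -0.012, 0], [0, 0, -0.015, 0], [0, 0, -0.015, 0], [0, 0, -0.015, 0], [0, 0, -0.015, 0]],
])

```text
time: 31.65
ee_pos: [0.5192, -0.2534, 0.0863]
ee_rot: [0.0, 0.03, 1.0, -0.0]
ft_force: [-2.2, 2.4, 4.6]
width: 0.0227
```

The force rises as the waist bottoms, so it is home. Releasing with a small opening and lifting straight up.

Request:
send_rows([
  [[0, 0, 0.01, 0], [0, 0, 0.01, 0], [0, 0, 0.01, 0], [0, 0, 0.01, 0], [0, 0, 0.01, 0], [0, 0, 0.05, 0], [0, 0, 0.15, 0], [0, 0, 0.3, 0]],
], grip=0.4)

```text
time: 32.45
ee_pos: [0.5188, -0.2532, 0.1157]
ee_rot: [-0.001, 0.03, 1.0, 0.0]
ft_force: [-0.7, -0.1, 0.3]
width: 0.0338
```

Request:
send_rows([
  [[-0.05, 0, 0.12, 0], [-0.1, 0, 0.25, 0], [-0.15, 0, 0.4, 0], [-0.2, 0, 0.55, 0], [-0.25, 0, 0.7, 0], [-0.3, 0, 0.85, 0], [-0.35, 0, 0.95, 0], [-0.4, 0, 1, 0]],
])

```text
time: 33.25
ee_pos: [0.479, -0.2536, 0.217]
ee_rot: [0.001, 0.03, 1.0, -0.0]
ft_force: [0.1, -0.4, 1.0]
width: 0.0341
```

Request:
send_rows([
  [[-0.05, 0.08, 0.1, 0], [-0.1, 0.16, 0.2, 0], [-0.15, 0.24, 0.3, 0], [-0.2, 0.32, 0.4, 0], [-0.25, 0.4, 0.45, 0], [-0.3, 0.48, 0.5, 0], [-0.3, 0.55, 0.5, 0], [-0.3, 0.6, 0.5, 0]],
])

```text
time: 34.05
ee_pos: [0.4491, -0.1927, 0.2652]
ee_rot: [0.0, 0.03, 1.0, 0.0]
ft_force: [-0.1, 0.1, -0.2]
width: 0.0344
```

```bash
python3 -c "
from h import *
from cell import env
snap(env,'19',('wrist','scene','top'))
d,_=pickle.load(open('scene_19.pkl','rb')); cv2.imwrite('pics/g.png',cv2.resize(d['pixels'][150:250,310:430,::-1],None,fx=6,fy=6,interpolation=2))
d,_=pickle.load(open('top_19.pkl','rb')); cv2.imwrite('pics/g2.png',cv2.resize(d['pixels'][180:270,300:420,::-1],None,fx=6,fy=6,interpolation=2))"
```

```text
t 34.2 pos [ 0.4491 -0.1931  0.2648] yaw 176.55 q [-0.48 -0.2   1.49 -0.    1.85 -1.99] F [-0.2 -0.3  0.3] w 0.0343
```

View pics/wrist_19.png

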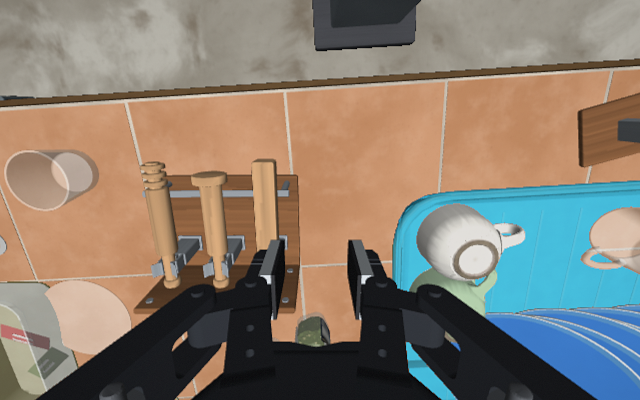

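View pics/g.png

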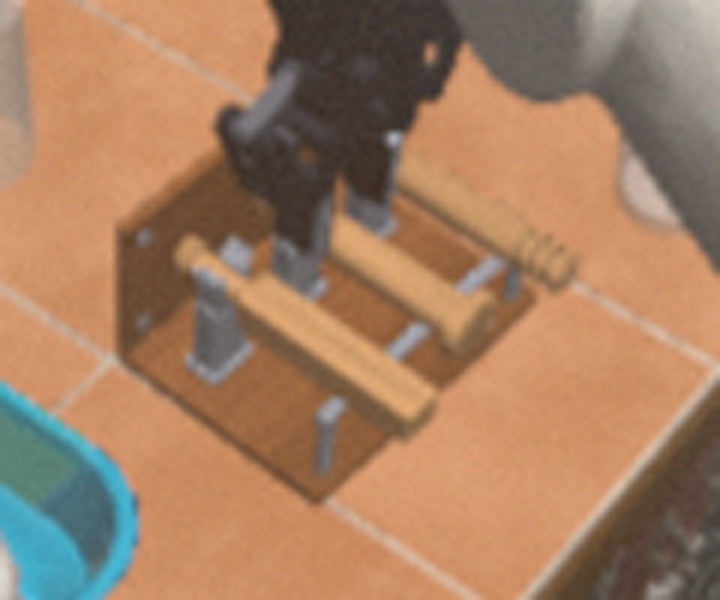

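View pics/g2.png

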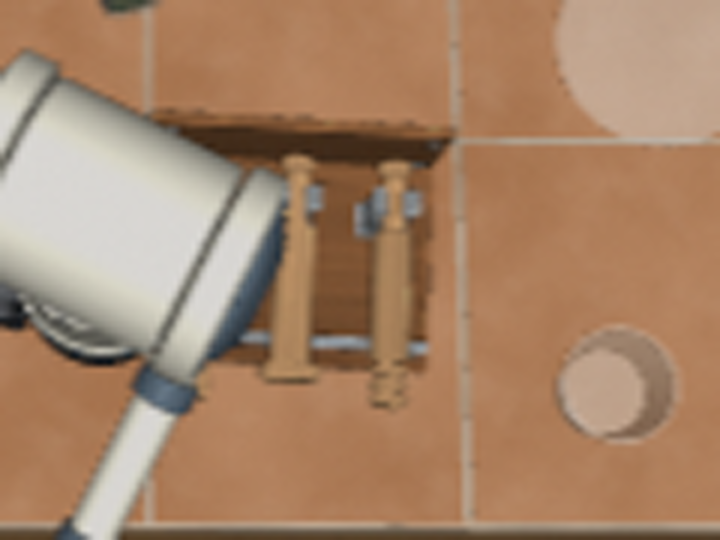

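The scene view shows the muddler clipped beside the tamper and lying on the front bar. One more depth check of its height, level and position.

```bash
python3 - <<'E'
from h import *
for tag in("wrist_19","scene_19"):
    d,st=pickle.load(open(tag+".pkl","rb"))
    P=cloud(d,st); v,u=np.mgrid[0:400,0:640]
    a=np.radians(-3.4); R2=np.array([[np.cos(a),np.sin(a)],[-np.sin(a),np.cos(a)]])
    L=np.concatenate([(P[...,:2]-[.549,-.2542])@R2.T,P[...,2:]],-1)
    m=(abs(L[...,1])<.016)&(L[...,0]>-.14)&(L[...,0]<-.02)&(L[...,2]>.078)&(L[...,2]<.095)
    A=L[m]; print(tag,len(A),"end x",A[:,0].min().round(4))
    for x0 in np.arange(-.125,-.02,.02):
        k=A[abs(A[:,0]-x0)<.005]
        if len(k)>3: print(x0.round(3),"y",k[:,1].min().round(4),k[:,1].max().round(4),"z",np.median(k[:,2]).round(4))
    m=(abs(L[...,1])<.013)&(L[...,0]>.01)&(L[...,0]<.033)&(L[...,2]>.07)&(L[...,2]<.095); A=L[m]
    if len(A): print("knob",len(A),A.min(0).round(4),A.max(0).round(4))
E
```

```text
wrist_19 1896 end x -0.128
-0.125 y -0.0121 0.012 z 0.0855
-0.105 y -0.0124 0.0118 z 0.086
-0.085 y -0.0122 0.0119 z 0.086
-0.065 y -0.0123 0.0117 z 0.0859
-0.045 y -0.0128 0.0117 z 0.0859
-0.025 y -0.0127 0.0006 z 0.0859
scene_19 291 end x -0.1285
-0.125 y -0.0098 0.0136 z 0.0843
-0.105 y -0.0093 0.013 z 0.0854
-0.085 y -0.0092 0.0136 z 0.0858
-0.065 y -0.0096 0.0132 z 0.0856
-0.045 y -0.0091 0.0145 z 0.086
-0.025 y -0.0122 0.0136 z 0.0852
knob 26 [ 0.0106 -0.0098  0.0722] [0.0245 0.0115 0.0856]
```

```bash
python3 -c "
from cell import env
print(env.finish_job())"
```

```text
the job is handed in; nothing more can be done
None
```

The muddler is in the empty clip, knob towards the back board, and the job was handed in at about 34 s. I drew it out of the holder by the waist and laid it flat on the worktop. I then let go, took it again by the shaft and pressed it straight down into the clip. The highest force I read while pressing was about 14 N. It then gave suddenly and bottomed at about 5 N.

| Last check | Result |
|---|---|
| Shaft level | flat along its whole length, top at 86 mm |
| Axis height | about 74 mm by wrist camera (75 mm nominal; the tamper measured 73.9 mm) |
| Offset along x | about 1 mm from my seat estimate |
| Offset along y | within about 1 mm by wrist camera |
| Angle to rail | well within 0.07 rad |
| Gripper | open, clear of everything, wrist force about zero |

- **Camera disagreement:** the scene camera puts the muddler about 2 mm off in y from the wrist camera. That is within the stated calibration and inside the 4 mm limit.
- **Other objects:** the tamper, dipper, cup and jar looked unmoved in the last pictures. I did not measure them again after placing.

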